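# Hold the collar on the spindle's flat for tightening

## Robot

A 7-joint arm with a two-finger parallel gripper is mounted at the origin on the work surface. World frame = base frame: x ahead of the robot, y to its left, z up, the work surface at z = 0. Lengths are in m, angles in rad, forces in N, time in s.
With the tool pointing down it reaches from about 0.4 to 0.925 m from the base axis. Payload 5.6 kg.
Tool frame: the origin (TCP) lies at the very end of the fingers, on their centre line; the grasp point (between the pads) lies 19 mm behind it (grasp_offset is the distance from the TCP to the grasp point, in m); z points along the fingers, y is the direction in which the jaws open and shut (so a half turn about z gives the same grasp; the last joint's range is limited). The gripper opens to 85 mm and grips with 20 to 120 N. Pads are 22 mm wide; open, the fingers measure 114 mm over their backs; the gripper's body (76 mm by 85 mm) begins 54 mm behind the grasp point. The pads swing forward as they close: fully open they stand 13 mm farther back than shut.
Start: joints at [-1.155, 0.468, -0.012, 1.603, 0.006, 1.071, -0.056], TCP at [0.288, 0.583, 0.231] pointing down, gripper open.
Joint ranges: [-2.53, 2.53], [-0.31, 2.02], [-1.57, 1.55], [0.28, 2.44], [-1.29, 4.43], [0.15, 1.84], [-2.92, 2.92]. Speed limits (rad/s): [2.57, 2.57, 3.14, 3.14, 3.14, 3.14, 3.14].

## Interface

Orientations are given as a rotation vector (axis times angle).
In Python, from cell import get_state, camera, get_calibration, job_done, look_for, cut_out, grasp_offset gives the robot as it stands.
- The arm moves only by the tool servo_tool, never from a script. Its argument "motion" is a list of rows, each an object of numbers: "tx", "ty", "tz": the shift along the tool's x, y, z in mm; "rx", "ry", "rz": the turn, a rotation vector about the tool's x, y, z in rad; "grip": the opening, from 0 (shut) to 1 (fully open). A call has 1 to 5 rows; each row shifts and turns the commanded pose from where the row before left it, along the tool's axes as they then stand; what a row does not reach is not made up. A row lasts 1/12 s, in which the tool goes at most 41.7 mm and 7.16 degrees, less where a joint would pass 70% of its speed; a pose out of reach is approached as far as the arm can. A call with a gripper value outside its range is refused whole. The fingers move at their own pace and stop on an object; "force" is the grip in N (left out, the last holds). Time passes only in rows, so rows that do not move let the fingers close. It gives the time, the measured TCP pose, the force and the opening at its end, in the units of the state.
- get_state(): the state, without advancing time (a new reading comes with each control period).
- camera(name): name is "scene" or "top"; returns the picture (384x512x3 uint8, blue, green, red); there is no depth.
- get_calibration(name): a dict with "intrinsics" (3x3 intrinsics, pixels), "view" (4x4, takes a point from world to camera coordinates). Camera axes: x right, y down, z forward; pixel columns grow to the right and rows downward; lengths in m; the calibration is good to about 2 mm. A picture is of the moment at which its call begins. get_calibration takes no time and is no camera call.
- job_done(): hands the job in, once; it reports no verdict.
Trained networks look in the newest picture that a camera, given by its name, has taken for a name from the list of things; names that differ only in an ending like _2 or _b are one class to them, and where a whole thing is asked for, a point or a joint stands for the part that bears it (a point fixed in the world has none). Each returns a list of dicts, best first, with "conf" (0 to 1); they miss things now and then, are a little off and sometimes report something else, mostly with a low value. They report only what shows in the picture. A call takes as long as a camera call.
- look_for(camera, label): "rect" ([centre column, centre row, width, height] in pixels, round what is visible of it).
- cut_out(camera, label): "mask" (384x512 bool, what is visible of it) and "rect" ([centre column, centre row, width, height] in pixels, round what is visible of it).
The state is a dict: "time_s": time; "q": joint angles; "qvel": joint speeds; "effort": joint torques, N m; "position": TCP position; "orientation": TCP orientation; "contact_force": force on the tool from outside, world axes, zero at the start; "torque": the same for the moment, N m; "width": finger opening in m.
Only numpy, scipy, OpenCV 4.12 (cv2) and the standard library are available. Lean on these libraries where they do the work, as an engineer would, in place of code of your own. Each camera call takes 0.05 s, during which the arm holds its last target.

## Task

On the spindle stand, turn the bare shaft between your fingers until its flat faces the guide post. Then put the large collar over the shaft with its set screw over the flat and hold it up there, level, so that the screw head lines up with the bush in the guide post, ready for me to tighten. Finish while still holding the collar in the gripper, clear of the bearing face below it; leave everything else on the bench where it is.

Things in the scene. Friction and masses are not known exactly. Their poses are not given: they have to be found in the camera images.
- stand: Grey spindle stand, fixed. Origin on the shaft's axis at bench height; z up; x points from the shaft to the guide post. Base plate 104 mm wide, 10 high, x -52 to +78; bearing block 76 x 80 mm, its top (the bearing face) 50 mm above the bench. Guide post: upright plate 10 mm thick, 34 wide, inner face 52 mm from the shaft's axis, top 82 mm above the bench. Place and heading vary
- guide (a point): Centre of the small round brass bush on the inner face of the guide post: 52 mm from the shaft's axis along the stand's x, 72 mm above the bench (22 mm above the bearing face). The hex key will come in through this bush
- spindle: Upright steel shaft, 24 mm diameter, turns endlessly, stays where left (friction 0.06 N m). Origin on its axis at the bearing face, top 70 mm above that. One flat along its whole length, 7 mm from the axis: 19 mm from flat to back. Pads closing on the flat settle square on it. x points squarely out of the flat, which starts 0.9 rad or more away from the guide. Top chamfered 3 mm high, 2 wide
- flat (a point): Point in the middle of the flat's width, 7 mm from the shaft's axis, 50 mm above the bearing face
- collar: Loose steel collar, the larger of two rings and the only one with a screw, flat on the bench: outside 46 mm, bore 26, 28 high, 0.15-0.31 kg. Origin: centre of underside; z up; x out through the set screw, 14 mm above the underside. Screw head 10 mm thick, out to 33 mm from the axis; tip 8 mm wide, in to 8.3 mm, so the collar goes over the shaft only with screw over flat (about 0.25 rad play)
- screw (a point): Outer end of the set screw's head: 33 mm from the collar's axis, 14 mm above its underside
- spare_ring: Bystander, to be left alone. Small plain steel ring, 34 mm outside, 14 mm high, no screw. Origin: underside centre
- cutter: Bystander, to be left alone. Toothless steel cutter disc, 62 mm wide, 10 mm high. Origin: underside centre
- padlock: Bystander, to be left alone. Brass padlock standing up, 42 x 22 mm, 64 mm high. Origin: underside centre
- hex_key: Bystander, to be left alone. L-shaped hex key, 90 mm long, 8 mm thick, lying
- screwdriver: Bystander, to be left alone. Screwdriver, lying
- oiler: Bystander, to be left alone. White oil bottle, 44 mm wide, 100 mm high. Origin: underside centre
- carton: Bystander, to be left alone. Small cardboard box, 50 x 80 x 35 mm. Origin: underside centre

How it is judged:
On the way, in this order (a step that is already met when the one before it is completed fails the run):
1. the bare shaft, touched by the fingers and with the collar not yet near it, is turned so that its flat faces the guide post (within 0.2 rad) (angle between the x axis of spindle and the x axis of stand, either way round below 0.2 rad and x of flat in the frame of stand above 0 m and contact force between the fingers and spindle above 1 N and horizontal distance between collar and spindle above 0.06 m), for 0.2 s.
2. the collar is lifted off the bench in the fingers (height (world z) of collar above 0.03 m and contact force between the fingers and collar above 1 N), for 0.2 s.
At the end, for the whole second after the job is handed in: Fingers hold the collar (over 2 N) at rest on the shaft, within 4 mm of its axis, level within 0.12 rad; flat and set screw both face the guide post within 0.2 rad; screw head within 6 mm of the bush's height (72 mm above the bench), so the collar hangs 2 to 14 mm clear of the bearing face (angle between the x axis of each of spindle, collar and the x axis of stand, either way round below 0.2 rad and x of flat in the frame of stand above 0 m and x of screw in the frame of stand above 0.02 m and z of screw in the frame of stand between 0.066 and 0.078 m and horizontal distance between collar and spindle below 0.004 m and angle between collar's own z axis and vertical below 0.12 rad and contact force between the fingers and collar above 2 N and linear speed of collar below 0.02 m/s); the arm keeps its last pose, push and grip.
It fails at once if a bystander is moved by more than 30 mm (distance of any of spare_ring, cutter, padlock, hex_key, screwdriver, oiler, carton from where it was at the start of the episode above 0.03 m).
It also fails if it takes over 64 s, if anything falls off the work surface, if the arm or the gripper's body presses on something with over 40 N, if the wrist force passes 120 N, or if a joint passes its speed limit or range.

## Working session

There is one attempt and no reset: what is moved stays moved. The work goes in short steps, Python scripts to look and compute and a tool call to move; the robot and the scene stay as the last step left them, time stands still between calls to the robot, and variables do not carry over. Pictures are saved under pics/ and viewed, and the job is handed in when it is done.

Besides the shell and the picture viewer there is one more tool, called by a JSON object that holds its "fn" and its "kwargs". servo_tool: Moves the arm, as the interface text tells. Its arguments: {"type":"object","properties":{"motion":{"type":"array"},"force":{"type":"number"}},"required":["motion"]}

```bash
ls; mkdir -p pics; python3 - <<'E'
from cell import *
import cv2,numpy as np
print(get_state()); print(grasp_offset)
for c in("scene","top"):
    im=camera(c); cv2.imwrite(f"pics/{c}0.png",im); k=get_calibration(c); print(c,np.round(k["intrinsics"],1).tolist(),np.round(k["view"],4).tolist())
E
```

```text
pics
{'time_s': 0.0, 'q': array([-1.15499008,  0.46839551, -0.01158451,  1.6036606 ,  0.00600988,
        1.07137319, -0.05631394]), 'qvel': array([-1.44641788e-03,  5.80742461e-05,  2.71178895e-04, -1.27495065e-04,
       -9.83111196e-04,  7.72397562e-04, -1.70395742e-03]), 'effort': array([-9.53930430e-04, -5.32378757e+01,  2.06794438e-02, -2.51301241e+01,
        1.13833920e-02,  7.65764562e-03, -1.41635098e-06]), 'position': array([0.28769291, 0.5822305 , 0.23031111]), 'orientation': array([-7.14461507e-01, -3.05899387e+00,  2.79925223e-03]), 'contact_force': array([-0.36787695,  0.07844603, -0.49103573]), 'torque': array([-0.00654309,  0.03916676,  0.03136393]), 'width': 0.08549235595456606}
0.0187
scene [[435.9, 0.0, 251.9], [0.0, 435.9, 185.0], [0.0, 0.0, 1.0]] [[-0.1467, 0.989, -0.0195, 0.0904], [0.65, 0.0815, -0.7555, -0.2902], [-0.7456, -0.1235, -0.6548, 1.619], [0.0, 0.0, 0.0, 1.0]]
top [[455.3, 0.0, 262.6], [0.0, 455.3, 191.3], [0.0, 0.0, 1.0]] [[-0.0256, -0.9996, -0.0099, 0.0038], [-0.9978, 0.0262, -0.0601, 0.5522], [0.0604, 0.0083, -0.9981, 1.5432], [0.0, 0.0, 0.0, 1.0]]
```

View pics/scene0.png

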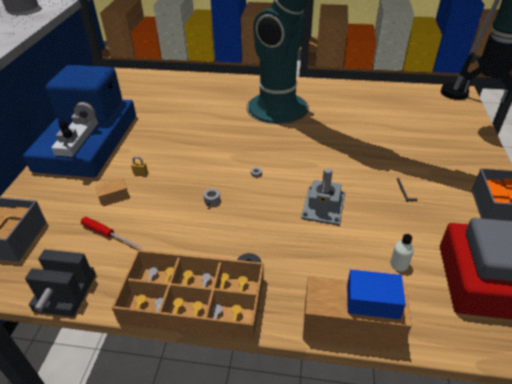

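View pics/top0.png

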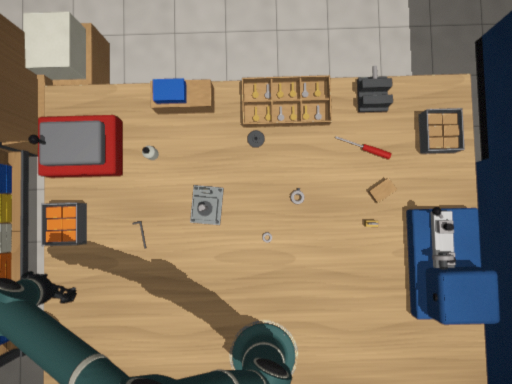

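```bash
cat > h.py <<'E'
from cell import *
import cv2,numpy as np
def P(c,uv,z):
    k=get_calibration(c);K=k["intrinsics"];V=np.array(k["view"]);R=V[:3,:3];t=V[:3,3]
    o=-R.T@t; d=R.T@np.linalg.inv(K)@np.array([uv[0],uv[1],1.]); return o+d*(z-o[2])/d[2]
def J(c,p):
    k=get_calibration(c);K=k["intrinsics"];V=np.array(k["view"]);q=K@(V[:3,:3]@np.array(p)+V[:3,3]);return q[:2]/q[2]
E
python3 - <<'E'
from h import *
for c in("scene","top"):
  for l in("stand","spindle","flat","collar","screw","guide"):
    r=look_for(c,l)
    print(c,l,[(np.round(x["rect"],1).tolist(),round(x["conf"],2)) for x in r[:3]])
E
```

```text
scene stand [([321.9, 197.7, 41.1, 60.2], 0.93)]
scene spindle [([325.4, 183.2, 12.6, 20.6], 0.62)]
scene flat [([327.7, 181.9, 13.4, 24.1], 0.72)]
scene collar [([213.4, 198.2, 14.9, 21.1], 0.75), ([322.5, 197.3, 47.2, 55.3], 0.22)]
scene screw [([213.8, 198.9, 18.5, 15.7], 0.81)]
scene guide [([324.7, 199.0, 40.8, 52.2], 0.92)]
top stand [([255.2, 140.2, 18.9, 16.7], 0.67), ([206.5, 205.5, 34.4, 40.4], 0.61), ([296.9, 196.4, 11.7, 17.6], 0.28)]
top spindle [([380.8, 189.9, 31.8, 23.9], 0.73), ([203.2, 208.1, 13.1, 5.1], 0.55)]
top flat [([205.8, 207.3, 8.7, 4.7], 0.62)]
top collar [([363.8, 149.9, 50.4, 22.2], 0.28)]
top screw [([297.6, 197.7, 14.5, 17.2], 0.44), ([205.5, 206.6, 35.4, 37.5], 0.41)]
top guide [([205.1, 207.2, 32.1, 40.4], 0.79)]
```

```bash
python3 - <<'E'
import cv2,numpy as np
t=cv2.imread("pics/top0.png");s=cv2.imread("pics/scene0.png")
def cr(im,u,v,w=40,h=300): 
    f=lambda a:cv2.resize(a,(h,h),interpolation=cv2.INTER_CUBIC)
    return f(im[v-w//2:v+w//2,u-w//2:u+w//2])
a=np.vstack([np.hstack([cr(t,207,205,50),cr(t,297,197,30)]),np.hstack([cr(s,323,196,60),cr(s,213,198,30)])])
cv2.imwrite("pics/crop0.png",a)
E
```

```text
(no output)
```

View pics/crop0.png

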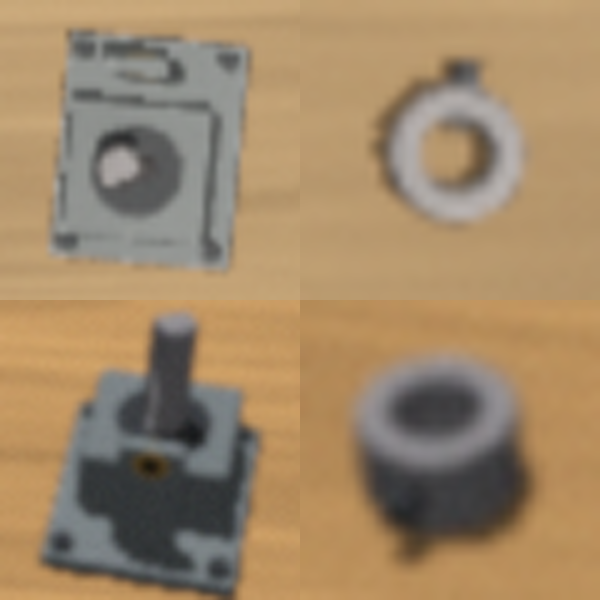

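```bash
python3 - <<'E'
from h import *
pts=[(182+x/6,180+y/6) for x,y in[(68,30),(247,45),(232,270),(52,257)]]
w=[P("top",p,.01) for p in pts]; print(np.round(w,4))
w=np.array(w)
m=lambda i,j:(w[i]+w[j])/2
print("len",np.linalg.norm(m(0,1)-m(2,3)),"wid",np.linalg.norm(m(0,3)-m(1,2)))
d=m(0,1)-m(2,3);d2=m(0,3)-m(1,2);th=np.arctan2(d[1],d[0]);th2=np.arctan2(d2[1],d2[0])-np.pi/2;print(th,th2)
th=(th+th2)/2
c=w.mean(0);x=np.array([np.cos(th),np.sin(th),0]);print("axis",c-0.013*x)
ax=c-0.013*x
for z in(.05,.12):print(z,J("top",[*ax[:2],z]),J("scene",[*ax[:2],z]))
b=ax+.052*x;print("bush scene",J("scene",[*b[:2],.072]))
print("ring center",P("top",(182+137/6,180+170/6),.05),"shaft top",P("top",(182+118/6,180+165/6),.12))
# bush measured in scene
print(P("scene",(293+150/5,166+165/5),.072))
# collar
print("collar",P("top",(282+455/20-15,182+150/20),.028))
print("collar",P("top",(282+(455-300)/10,182+152/10),.028),"screw",P("top",(282+(463-300)/10,182+60/10),.014), P("scene",(198+108/1/10,183+(530-300)/10),.014))
E
```

```text
[[0.5804 0.2277 0.01  ]
 [0.569  0.125  0.01  ]
 [0.4404 0.1362 0.01  ]
 [0.4505 0.239  0.01  ]]
len 0.12974234626800937 wid 0.10335928272058598
-0.08685970761918033 -0.10364432993325834
axis [0.49715524 0.18322179 0.01      ]
0.05 [205.08161356 208.55181142] [324.14848277 188.69479552]
0.12 [202.10386328 208.0652447 ] [326.5152972  168.74451256]
bush scene [322.53104841 195.21657465]
ring center [0.49790797 0.18404087 0.05      ] shaft top [0.49899675 0.18458849 0.12      ]
[0.56340888 0.1798524  0.072     ]
collar [ 0.55499903 -0.10306231  0.028     ]
collar [ 0.52812134 -0.12858833  0.028     ] screw [ 0.56026195 -0.13323686  0.014     ] [ 0.56776599 -0.12713726  0.014     ]
```

```bash
python3 - <<'E'
from h import *
t=cv2.imread("pics/top0.png");s=cv2.imread("pics/scene0.png")
th=-.095;ax=np.array([.4975,.1835]);X=np.array([np.cos(th),np.sin(th)]);Y=np.array([-X[1],X[0]])
W=lambda x,y,z:[*(ax+x*X+y*Y),z]
def draw(im,c,u,v,w,S):
    o=(u-w//2,v-w//2); a=cv2.resize(im[o[1]:o[1]+w,o[0]:o[0]+w],None,fx=S,fy=S,interpolation=cv2.INTER_CUBIC)
    def pl(pp,col):
        q=np.array([(J(c,p)-o+.5)*S for p in pp]); cv2.polylines(a,[np.round(q*16).astype(np.int32)],True,col,1,cv2.LINE_AA,4)
    for z in(.01,):pl([W(*p,z) for p in((-.052,-.052),(.078,-.052),(.078,.052),(-.052,.052))],(0,0,255))
    pl([W(.052,y,z) for y,z in((-.017,.05),(.017,.05),(.017,.082),(-.017,.082))],(0,255,0))
    for y in(-.017,):pl([W(x,y,.082) for x,y in((.052,-.017),(.052,.017),(.062,.017),(.062,-.017))],(255,0,0))
    for z in(.05,.12):pl([W(.012*np.cos(k),.012*np.sin(k),z) for k in np.linspace(0,6.28,30)],(0,255,255))
    return a
cv2.imwrite("pics/fit0.png",np.hstack([draw(t,"top",207,205,50,8),draw(s,"scene",323,196,66,6)[:400,:396]]))
E
```

```text
Traceback (most recent call last):
ValueError: all the input array dimensions except for the concatenation axis must match exactly, but along dimension 0, the array at index 0 has size 400 and the array at index 1 has size 396
```

```bash
cat > fit.py <<'E'
from h import *
def draw(im,c,u,v,w,S,ax=(.4975,.1835),th=-.095,flat=None):
    ax=np.array(ax);X=np.array([np.cos(th),np.sin(th)]);Y=np.array([-X[1],X[0]])
    W=lambda x,y,z:[*(ax+x*X+y*Y),z]
    o=(u-w//2,v-w//2); a=cv2.resize(im[o[1]:o[1]+w,o[0]:o[0]+w],None,fx=S,fy=S,interpolation=cv2.INTER_CUBIC)
    def pl(pp,col):
        q=np.array([(J(c,p)-o+.5)*S for p in pp]); cv2.polylines(a,[np.round(q*16).astype(np.int32)],True,col,1,cv2.LINE_AA,4)
    pl([W(*p,.01) for p in((-.052,-.052),(.078,-.052),(.078,.052),(-.052,.052))],(0,0,255))
    pl([W(.052,y,z) for y,z in((-.017,.05),(.017,.05),(.017,.082),(-.017,.082))],(0,255,0))
    pl([W(x,y,.082) for x,y in((.052,-.017),(.052,.017),(.062,.017),(.062,-.017))],(255,0,0))
    ks=np.linspace(0,6.28,40)
    for z in(.05,.12):
        pl([W(.012*np.cos(k),.012*np.sin(k),z) for k in ks],(0,255,255))
    return a
E
cat >> fit.py <<'E'
if __name__=="__main__":
    t=cv2.imread("pics/top0.png");s=cv2.imread("pics/scene0.png")
    cv2.imwrite("pics/fit0.png",np.hstack([draw(t,"top",207,205,50,8),draw(s,"scene",323,196,80,5)]))
E
python3 fit.py
```

```text
(no output)
```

View pics/fit0.png

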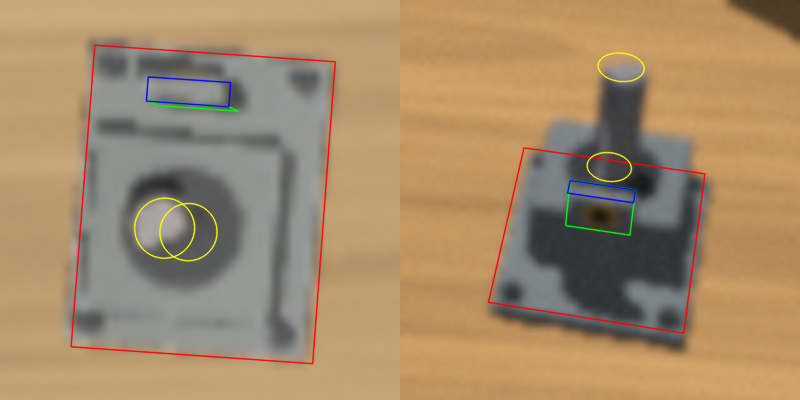

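```bash
python3 - <<'E'
from h import *
t=cv2.imread("pics/top0.png");s=cv2.imread("pics/scene0.png")
a=t[196:220,190:214];b=s[162:196,308:342]
f=lambda x:cv2.resize(cv2.convertScaleAbs(x,alpha=1.4,beta=-30),(400,400),interpolation=cv2.INTER_NEAREST)
cv2.imwrite("pics/z0.png",np.hstack([f(a),f(b)]))
print(t[200:216,194:212].mean(2).astype(int)); print(s[166:192,318:336].mean(2).astype(int))
E
```

```text
[[136 143 143 143 142 142 141 136 136 132 131 132 135 139 144 146 146 147]
 [137 143 142 143 141 131 126 109 105  93  92  95 104 114 132 138 144 146]
 [139 144 142 140 129  93  74  60  56  56  75  88  90  91  97 110 134 145]
 [139 143 143 140  96  62  55  55  55  51  61  84  88  90  90  93 114 137]
 [138 143 144 135  83  65  84 101 108  87  79  87  91  91  90  90  96 126]
 [139 144 143 125  81 104 133 150 160 136 115  93  88  88  89  88  92 112]
 [141 144 142 111  95 146 159 164 166 161 134  90  72  78  87  87  89  97]
 [144 145 141 111 116 156 162 165 167 168 156 103  79  78  85  89  90  93]
 [144 144 141 106 118 155 164 165 166 163 150 103  85  81  83  88  90  95]
 [144 144 141 105 105 155 165 158 150 145 111  89  83  86  86  89  89  96]
 [144 145 142 114  98 140 152 129  99  94  88  87  85  87  89  89  89  97]
 [146 145 143 128  97  94  99  93  85  86  89  90  87  88  88  88  91 103]
 [146 146 145 141 110  93  89  89  87  89  88  88  88  90  88  90 100 125]
 [146 146 145 144 129 106  93  90  88  88  90  89  89  89  89  99 121 143]
 [145 144 146 144 142 129 112  97  91  89  91  90 
[... 1351 characters left out ...]
 80 112 134 144 143 146]
 [127 127 118 105  85  90  87  69  64  64  62  64  80 109 130 135 135 135]
 [117 109  97  84  78  91  88  69  64  64  66  65  79 107 125 127 129 129]
 [100  82  72  66  71  89  87  71  65  62  64  63  73  93 111 120 125 128]
 [ 78  67  66  62  71  88  83  71  64  65  63  63  66  77  86 104 119 127]
 [ 67  65  62  64  73  87  78  67  66  64  62  61  61  63  69  84 106 124]
 [ 64  64  63  64  78  86  76  63  66  66  63  59  60  59  62  73  94 117]
 [ 65  61  63  70  88  89  71  65  64  65  63  61  53  56  60  63  82 107]
 [ 64  61  62  73  93  93  73  66  63  63  61  53  44  45  55  61  75 104]
 [ 68  66  66  74  90  85  68  63  60  61  55  44  36  30  42  54  75 106]]
```

View pics/z0.png

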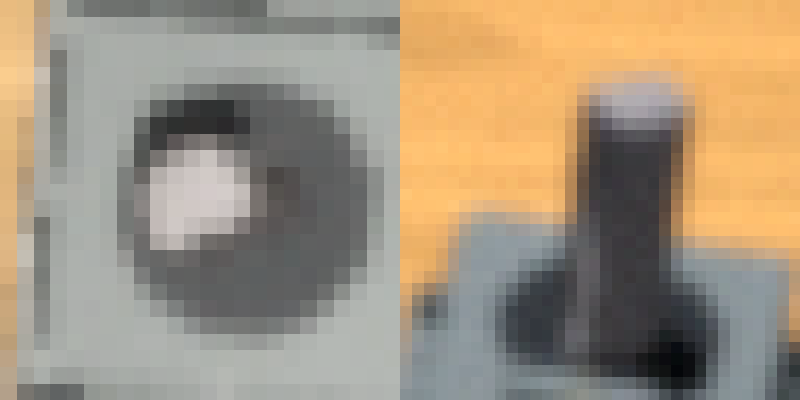

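```bash
cat > flat.py <<'E'
from h import *
from scipy.optimize import least_squares
def run(im,ax=(.4975,.1835)):
    g=im[203:213,196:208].mean(2)
    S=8;res=[]
    def poly(cx,cy,th,r,d):
        k=np.linspace(0,2*np.pi,120,endpoint=False);p=np.c_[r*np.cos(k),r*np.sin(k)]
        n=np.array([np.cos(th),np.sin(th)]);e=p@n-d;p=p-np.outer(np.clip(e,0,None),n)
        return [J("top",[cx+a,cy+b,.12]) for a,b in p]
    # also exclude dark shadow rows by fit only amplitude
    def ren(cx,cy,th,r=.0105,d=.006):
        q=np.array(poly(cx,cy,th,r,d))-[196,203]+.5
        m=np.zeros((10*S,12*S),np.float32);cv2.fillPoly(m,[np.round(q*S*16).astype(np.int32)],1.,cv2.LINE_8,4)
        m=cv2.GaussianBlur(m,(0,0),.45*S);return cv2.resize(m,(12,10),interpolation=cv2.INTER_AREA)
    y=np.clip((g-88)/(165-88),0,1)
    for r,d in((.010,.005),(.010,.007),(.012,.007)):
      best=[]
      for th in np.arange(-np.pi,np.pi,.1):
        b=min((float(((ren(ax[0]+dx,ax[1]+dy,th,r,d)-y)**2).sum()),dx,dy) for dx in np.arange(-.004,.0061,.002) for dy in np.arange(-.004,.0061,.002))
        best.append((*b,th))
      best.sort();print(r,d,[np.round(b,3).tolist() for b in best[:6]])
if __name__=="__main__": 
    import sys; run(cv2.imread(sys.argv[1]))
E
python3 flat.py pics/top0.png
```

```text
Traceback (most recent call last):
  File "flat.py", line 23, in <module>
    import sys; run(cv2.imread(sys.argv[1]))
                ~~~^^^^^^^^^^^^^^^^^^^^^^^^^
  File "flat.py", line 19, in run
    b=min((float(((ren(ax[0]+dx,ax[1]+dy,th,r,d)-y)**2).sum()),dx,dy) for dx in np.arange(-.004,.0061,.002) for dy in np.arange(-.004,.0061,.002))
  File "flat.py", line 19, in <genexpr>
    b=min((float(((ren(ax[0]+dx,ax[1]+dy,th,r,d)-y)**2).sum()),dx,dy) for dx in np.arange(-.004,.0061,.002) for dy in np.arange(-.004,.0061,.002))
                   ~~~^^^^^^^^^^^^^^^^^^^^^^^^^^
  File "flat.py", line 12, in ren
    q=np.array(poly(cx,cy,th,r,d))-[196,203]+.5
               ~~~~^^^^^^^^^^^^^^
  File "flat.py", line 9, in poly
    return [J("top",[cx+a,cy+b,.12]) for a,b in p]
            ~^^^^^^^^^^^^^^^^^^^^^^^
  File "h.py", line 7, in J
    k=get_calibration(c);K=k["intrinsics"];V=np.array(k["view"]);q=K@(V[:3,:3]@np.array(p)+V[:3,3]);return q[:2]/q[2]
ValueError: time passes only in moves, steps and waits
```

```bash
python3 - <<'E'
import pickle
from cell import *
pickle.dump({c:get_calibration(c) for c in("top","scene")},open("cal.pkl","wb"))
E
sed -i 's/get_calibration(c)/CAL[c]/' h.py; sed -i '2a import pickle;CAL=pickle.load(open("cal.pkl","rb"))' h.py; python3 flat.py pics/top0.png
```

```text
0.01 0.005 [[8.288, 0.0, 0.002, -2.742], [8.331, 0.0, 0.002, -2.842], [8.336, 0.0, 0.002, -2.642], [8.482, 0.0, 0.002, -2.942], [8.515, 0.0, 0.002, -2.542], [8.745, 0.0, 0.002, -2.442]]
0.01 0.007 [[7.955, 0.002, 0.002, -2.742], [7.989, 0.002, 0.002, -2.842], [7.989, 0.002, 0.002, -2.642], [8.079, 0.002, 0.002, -2.542], [8.088, 0.002, 0.002, -2.942], [8.225, 0.002, 0.002, -2.442]]
0.012 0.007 [[9.72, 0.0, 0.002, -2.742], [9.765, 0.0, 0.002, -2.642], [9.782, 0.0, 0.002, -2.842], [9.868, 0.0, 0.002, -2.542], [9.928, 0.0, 0.002, -2.942], [10.02, 0.0, 0.002, -2.442]]
```

{"fn": "servo_tool", "kwargs": {"motion": [{"tx": -28, "ty": -20, "grip": 0.5}, {"tx": -28, "ty": -20}, {"tx": -28, "ty": -20}, {"tx": -28, "ty": -20}, {"tx": -28, "ty": -20}]}}

```text
schema error: expected keys tx, ty, tz, rx, ry, rz, grip
```

{"fn": "servo_tool", "kwargs": {"motion": [{"tx": -28, "ty": -20}, {"tx": -28, "ty": -20}, {"tx": -28, "ty": -20}, {"tx": -28, "ty": -20}, {"tx": -28, "ty": -20}]}}

```text
schema error: expected keys tx, ty, tz, rx, ry, rz, grip
```

{"fn": "servo_tool", "kwargs": {"motion": [{"tx": -28, "ty": -20, "rz": 0.12}, {"rz": 0.12}, {"rz": 0.12}, {"rz": 0.12}, {"rz": 0.12}]}}

```text
schema error: expected keys tx, ty, tz, rx, ry, rz, grip
```

```bash
cat > d.py <<'E'
import sys
from h import *
from scipy.spatial.transform import Rotation as Ro
# usage d.py x y z yang
s=get_state();R=Ro.from_rotvec(s["orientation"]);M=R.as_matrix()
print("t",round(s["time_s"],2),"pos",np.round(s["position"],4),"yang",round(float(np.arctan2(M[1,1],M[0,1])),3),"tilt",np.round(M[:2,2],3),"F",np.round(s["contact_force"],1),"T",np.round(s["torque"],2),"w",round(s["width"],4),"q",np.round(s["q"],2))
if len(sys.argv)>3:
    g=np.array(list(map(float,sys.argv[1:4])));a=float(sys.argv[4])
    y=np.array([np.cos(a),np.sin(a),0]);z=np.array([0,0,-1.]);G=np.c_[np.cross(y,z),y,z]
    print("shift mm",np.round(M.T@(g-s["position"])*1000,1),"turn",np.round((R.inv()*Ro.from_matrix(G)).as_rotvec(),3))
E
python3 d.py .498 .1845 .15 .40
```

```text
t 0.7 pos [0.2879 0.5828 0.2313] yang 1.112 tilt [0. 0.] F [-0.2  0.3 -0.2] T [-0.05 -0.03  0.07] w 0.0853 q [-1.15  0.47 -0.01  1.6   0.01  1.07 -0.06]
shift mm [-364.8 -264.    81.3] turn [ 0.    -0.     0.712]
```

All keys are required in each row.

{"fn": "servo_tool", "kwargs": {"motion": [{"tx": -28, "ty": -20, "tz": 0, "rx": 0, "ry": 0, "rz": 0, "grip": 0.5}, {"tx": -28, "ty": -20, "tz": 0, "rx": 0, "ry": 0, "rz": 0, "grip": 0.5}, {"tx": -28, "ty": -20, "tz": 0, "rx": 0, "ry": 0, "rz": 0, "grip": 0.5}, {"tx": -28, "ty": -20, "tz": 0, "rx": 0, "ry": 0, "rz": 0, "grip": 0.5}, {"tx": -28, "ty": -20, "tz": 0, "rx": 0, "ry": 0, "rz": 0, "grip": 0.5}]}}

```text
time_s: 1.12
position: [0.3697, 0.4296, 0.2314]
orientation: [0.714, 3.059, 0.0]
contact_force: [0.4, 0.4, -1.4]
width: 0.0425
```

{"fn": "servo_tool", "kwargs": {"motion": [{"tx": -28, "ty": -20, "tz": 0, "rx": 0, "ry": 0, "rz": 0, "grip": 0.5}, {"tx": -28, "ty": -20, "tz": 0, "rx": 0, "ry": 0, "rz": 0, "grip": 0.5}, {"tx": -28, "ty": -20, "tz": 0, "rx": 0, "ry": 0, "rz": 0, "grip": 0.5}, {"tx": -28, "ty": -20, "tz": 0, "rx": 0, "ry": 0, "rz": 0, "grip": 0.5}, {"tx": -28, "ty": -20, "tz": 0, "rx": 0, "ry": 0, "rz": 0, "grip": 0.5}]}}

```text
time_s: 1.53
position: [0.451, 0.2779, 0.2317]
orientation: [0.714, 3.059, 0.001]
contact_force: [0.5, 0.3, -0.5]
width: 0.043
```

{"fn": "servo_tool", "kwargs": {"motion": [{"tx": -28, "ty": -20, "tz": 0, "rx": 0, "ry": 0, "rz": 0.12, "grip": 0.5}, {"tx": 0, "ty": 0, "tz": 0, "rx": 0, "ry": 0, "rz": 0.12, "grip": 0.5}, {"tx": 0, "ty": 0, "tz": 0, "rx": 0, "ry": 0, "rz": 0.12, "grip": 0.5}, {"tx": 0, "ty": 0, "tz": 0, "rx": 0, "ry": 0, "rz": 0.12, "grip": 0.5}, {"tx": 0, "ty": 0, "tz": 0, "rx": 0, "ry": 0, "rz": 0.12, "grip": 0.5}]}}

```text
time_s: 1.95
position: [0.4668, 0.2488, 0.2315]
orientation: [1.595, 2.706, 0.001]
contact_force: [0.1, 0.1, -1.1]
width: 0.0428
```

```bash
python3 d.py .498 .1845 .15 .40
```

```text
t 1.95 pos [0.4668 0.2488 0.2315] yang 0.505 tilt [0. 0.] F [ 0.1  0.1 -1.1] T [0.07 0.03 0.04] w 0.0428 q [-0.74  0.26  0.22  1.91 -0.07  0.98  0.02]
shift mm [-71.4  -3.9  81.5] turn [ 0.    -0.     0.105]
```

{"fn": "servo_tool", "kwargs": {"motion": [{"tx": -24, "ty": -1.3, "tz": 25, "rx": 0, "ry": 0, "rz": 0, "grip": 0.55}, {"tx": -24, "ty": -1.3, "tz": 25, "rx": 0, "ry": 0, "rz": 0, "grip": 0.55}, {"tx": -23.4, "ty": -1.3, "tz": 20, "rx": 0, "ry": 0, "rz": 0, "grip": 0.55}, {"tx": 0, "ty": 0, "tz": 5, "rx": 0, "ry": 0, "rz": 0.105, "grip": 0.55}, {"tx": 0, "ty": 0, "tz": 0, "rx": 0, "ry": 0, "rz": 0, "grip": 0.55}]}}

```text
time_s: 2.37
position: [0.4977, 0.1829, 0.1546]
orientation: [-1.734, -2.618, 0.005]
contact_force: [-0.8, -0.9, 0.3]
width: 0.0468
```

```bash
python3 d.py .498 .1845 .08 .40; python3 - <<'E'
from h import *
t=camera("top");s=camera("scene")
cv2.imwrite("pics/a1.png",np.hstack([cv2.resize(t[170:240,170:240],(400,400),interpolation=cv2.INTER_CUBIC),cv2.resize(s[130:230,275:375],(400,400),interpolation=cv2.INTER_CUBIC)]))
E
```

```text
t 2.37 pos [0.4977 0.1829 0.1546] yang 0.401 tilt [-0.003 -0.002] F [-0.8 -0.9  0.3] T [0.1  0.03 0.  ] w 0.0468 q [-0.63  0.37  0.26  1.97 -0.13  0.82  0.1 ]
shift mm [ 1.5  1.2 74.6] turn [-0.003  0.001  0.001]
```

View pics/a1.png

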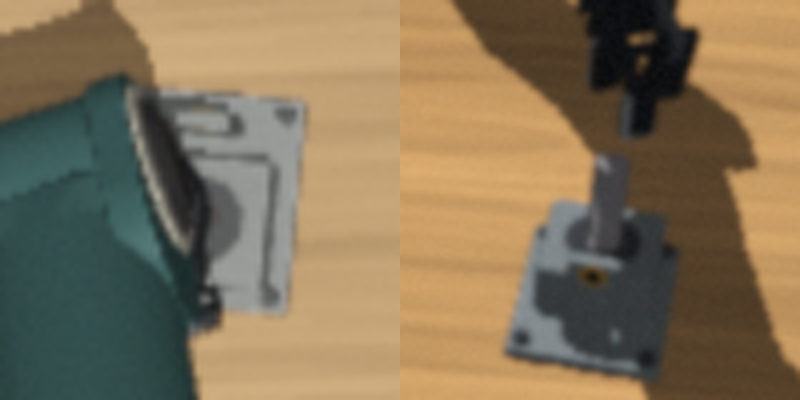

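```bash
python3 - <<'E'
from h import *
a=.401
p=np.array([.4977,.1829,.1546]);y=np.array([np.cos(a),np.sin(a),0])
print(J("scene",p),J("scene",p+.023*y+[0,0,.005]),J("scene",p-.023*y+[0,0,.005]),J("scene",[.498,.1845,.12]))
E
```

```text
[327.62676988 158.40110995] [331.25118594 162.14699598] [324.4709538  151.71855408] [327.00014264 168.98173909]
```

```bash
python3 - <<'E'
from h import *
s=camera("scene");t=camera("top")
def prj(o,sc,p):return tuple(int(v) for v in (J("scene",p)-o+.5)*sc)
o=np.array([300,125]);a=cv2.resize(s[125:185,300:360],(600,600),interpolation=cv2.INTER_CUBIC)
an=.401;p=np.array([.4977,.1829,.1546]);y=np.array([np.cos(an),np.sin(an),0]);x=np.array([np.sin(an),-np.cos(an),0])
for sg in(1,-1):
  for dx in(-.011,.011):
    cv2.line(a,prj(o,10,p+sg*.0235*y+dx*x+[0,0,.005]),prj(o,10,p+sg*.0235*y+dx*x+[0,0,.03]),(0,0,255),1)
cv2.imwrite("pics/a2.png",a)
E
```

```text
(no output)
```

View pics/a2.png

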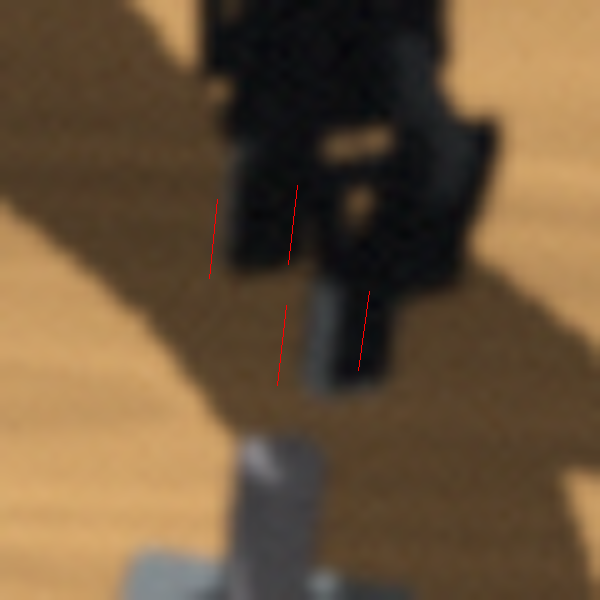

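{"fn": "servo_tool", "kwargs": {"motion": [{"tx": 0.5, "ty": 1, "tz": 20, "rx": 0, "ry": 0, "rz": 0, "grip": 0.55}, {"tx": 0, "ty": 0, "tz": 20, "rx": 0, "ry": 0, "rz": 0, "grip": 0.55}, {"tx": 0, "ty": 0, "tz": 20, "rx": 0, "ry": 0, "rz": 0, "grip": 0.55}, {"tx": 0, "ty": 0, "tz": 12, "rx": 0, "ry": 0, "rz": 0, "grip": 0.55}, {"tx": 0, "ty": 0, "tz": 0, "rx": 0, "ry": 0, "rz": 0, "grip": 0.55}]}}

```text
time_s: 2.98
position: [0.4974, 0.1861, 0.0827]
orientation: [-1.723, -2.625, 0.004]
contact_force: [-0.4, -1.4, 0.4]
width: 0.0472
```

```bash
python3 d.py .498 .1845 .08 .40; python3 - <<'E'
from h import *
s=camera("scene")
cv2.imwrite("pics/a3.png",cv2.resize(s[135:205,295:365],(560,560),interpolation=cv2.INTER_CUBIC))
E
```

```text
t 2.98 pos [0.4974 0.1861 0.0827] yang 0.409 tilt [-0.003 -0.001] F [-0.4 -1.4  0.4] T [-0.05  0.04 -0.01] w 0.0472 q [-0.61  0.48  0.23  2.01 -0.17  0.67  0.14]
shift mm [-1.7 -0.1  2.7] turn [-0.003 -0.     0.009]
```

View pics/a3.png

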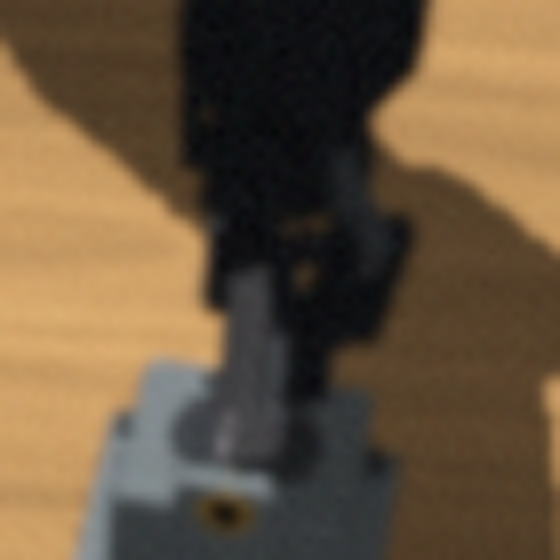

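{"fn": "servo_tool", "kwargs": {"motion": [{"tx": 2.5, "ty": 0, "tz": 2, "rx": 0, "ry": 0, "rz": 0, "grip": 0.4}, {"tx": 0, "ty": 0, "tz": 0, "rx": 0, "ry": 0, "rz": 0, "grip": 0.25}, {"tx": 0, "ty": 0, "tz": 0, "rx": 0, "ry": 0, "rz": 0, "grip": 0.25}, {"tx": 0, "ty": 0, "tz": 0, "rx": 0, "ry": 0, "rz": 0, "grip": 0.0}, {"tx": 0, "ty": 0, "tz": 0, "rx": 0, "ry": 0, "rz": 0, "grip": 0.0}], "force": 25}}

```text
time_s: 3.45
position: [0.5004, 0.1898, 0.0838]
orientation: [1.724, 2.622, 0.009]
contact_force: [5.3, 3.0, -1.4]
width: 0.0185
```

```bash
python3 d.py .498 .1845 .08 .40
```

```text
t 3.45 pos [0.5004 0.1898 0.0838] yang 0.408 tilt [0.006 0.003] F [ 5.3  3.  -1.4] T [ 0.61 -0.69 -0.02] w 0.0185 q [-0.61  0.48  0.23  2.01 -0.17  0.66  0.14]
shift mm [-3.9 -4.3  3.8] turn [ 0.006 -0.     0.008]
```

{"fn": "servo_tool", "kwargs": {"motion": [{"tx": 0, "ty": 0, "tz": 0, "rx": 0, "ry": 0, "rz": 0, "grip": 0.0}, {"tx": 0, "ty": 0, "tz": 0, "rx": 0, "ry": 0, "rz": 0, "grip": 0.0}], "force": 25}}

```text
time_s: 3.62
position: [0.5004, 0.1898, 0.0839]
orientation: [1.724, 2.622, 0.009]
contact_force: [5.9, 4.1, -2.2]
width: 0.0186
```

```bash
python3 d.py .498 .1845 .08 .40;  python3 - <<'E'
from h import *
s=camera("scene")
cv2.imwrite("pics/a4.png",cv2.resize(s[135:205,295:365],(560,560),interpolation=cv2.INTER_CUBIC))
E
python3 d.py
```

```text
t 3.62 pos [0.5004 0.1898 0.0839] yang 0.408 tilt [0.006 0.003] F [ 5.9  4.1 -2.2] T [ 0.6  -0.79 -0.03] w 0.0186 q [-0.61  0.48  0.23  2.01 -0.17  0.66  0.14]
shift mm [-3.9 -4.4  3.8] turn [ 0.006 -0.     0.008]
t 3.67 pos [0.5004 0.1898 0.0839] yang 0.408 tilt [0.006 0.003] F [ 5.3  3.6 -1.1] T [ 0.64 -0.73 -0.04] w 0.0186 q [-0.61  0.48  0.23  2.01 -0.17  0.66  0.14]
```

View pics/a4.png

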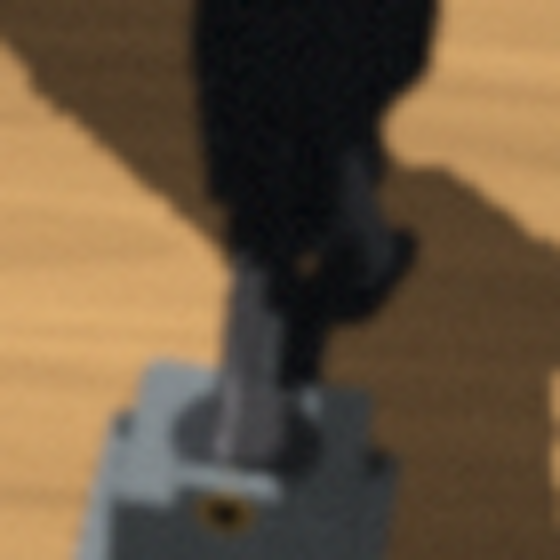

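{"fn": "servo_tool", "kwargs": {"motion": [{"tx": 0, "ty": 0, "tz": 0, "rx": 0, "ry": 0, "rz": 0, "grip": 0.4}, {"tx": 0, "ty": 0, "tz": 0, "rx": 0, "ry": 0, "rz": 0, "grip": 0.4}, {"tx": -6, "ty": 3, "tz": 0, "rx": 0, "ry": 0, "rz": 0, "grip": 0.4}, {"tx": 0, "ty": 0, "tz": 2, "rx": 0, "ry": 0, "rz": 0, "grip": 0.4}, {"tx": 0, "ty": 0, "tz": 0, "rx": 0, "ry": 0, "rz": 0, "grip": 0.4}], "force": 25}}

```text
time_s: 4.08
position: [0.5031, 0.183, 0.08]
orientation: [-1.728, -2.623, 0.001]
contact_force: [-0.5, 0.1, -0.1]
width: 0.0341
```

{"fn": "servo_tool", "kwargs": {"motion": [{"tx": 0, "ty": 0, "tz": 0, "rx": 0, "ry": 0, "rz": 0, "grip": 0.0}, {"tx": 0, "ty": 0, "tz": 0, "rx": 0, "ry": 0, "rz": 0, "grip": 0.0}, {"tx": 0, "ty": 0, "tz": 0, "rx": 0, "ry": 0, "rz": 0, "grip": 0.0}, {"tx": 0, "ty": 0, "tz": 0, "rx": 0, "ry": 0, "rz": 0, "grip": 0.0}], "force": 30}}

```text
time_s: 4.42
position: [0.503, 0.1836, 0.0802]
orientation: [1.727, 2.624, -0.0]
contact_force: [1.9, -0.5, -2.0]
width: 0.0185
```

```bash
python3 d.py .5013 .185 .08 .40;  python3 - <<'E'
from h import *
s=camera("scene")
cv2.imwrite("pics/a5.png",cv2.resize(s[135:205,295:365],(560,560),interpolation=cv2.INTER_CUBIC))
E
```

```text
t 4.42 pos [0.503  0.1836 0.0802] yang 0.407 tilt [-0. -0.] F [ 1.9 -0.5 -2. ] T [-0.1  -0.17 -0.02] w 0.0185 q [-0.6   0.49  0.23  2.   -0.17  0.66  0.15]
shift mm [ 2.  -1.   0.2] turn [-0.     0.     0.007]
```

View pics/a5.png

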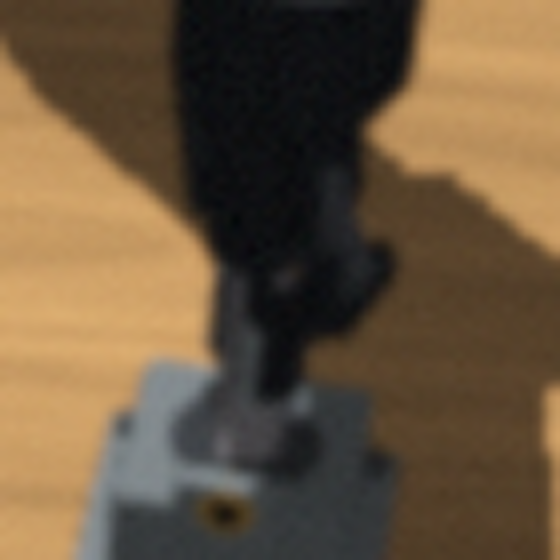

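{"fn": "servo_tool", "kwargs": {"motion": [{"tx": 0.3, "ty": 0, "tz": 0, "rx": 0, "ry": 0, "rz": -0.12, "grip": 0}, {"tx": 0.3, "ty": 0, "tz": 0, "rx": 0, "ry": 0, "rz": -0.12, "grip": 0}, {"tx": 0.3, "ty": 0, "tz": 0, "rx": 0, "ry": 0, "rz": -0.12, "grip": 0}, {"tx": 0.3, "ty": 0, "tz": 0, "rx": 0, "ry": 0, "rz": -0.12, "grip": 0}, {"tx": 0.3, "ty": 0, "tz": 0, "rx": 0, "ry": 0, "rz": -0.12, "grip": 0}], "force": 40}}

```text
time_s: 4.88
position: [0.5028, 0.1852, 0.0802]
orientation: [0.865, 3.019, 0.001]
contact_force: [3.6, 0.9, -4.2]
width: 0.0181
```

```bash
python3 d.py
```

```text
t 4.88 pos [0.5028 0.1852 0.0802] yang 1.013 tilt [0.001 0.   ] F [ 3.6  0.9 -4.2] T [ 0.12 -0.49 -0.04] w 0.0181 q [-0.48  0.49  0.07  2.   -0.06  0.66  0.65]
```

{"fn": "servo_tool", "kwargs": {"motion": [{"tx": 0.3, "ty": 0, "tz": 0, "rx": 0, "ry": 0, "rz": -0.12, "grip": 0}, {"tx": 0.3, "ty": 0, "tz": 0, "rx": 0, "ry": 0, "rz": -0.12, "grip": 0}, {"tx": 0.3, "ty": 0, "tz": 0, "rx": 0, "ry": 0, "rz": -0.12, "grip": 0}, {"tx": 0.3, "ty": 0, "tz": 0, "rx": 0, "ry": 0, "rz": -0.12, "grip": 0}, {"tx": 0.3, "ty": 0, "tz": 0, "rx": 0, "ry": 0, "rz": -0.12, "grip": 0}]}}

```text
time_s: 5.3
position: [0.5017, 0.1864, 0.0803]
orientation: [-0.066, 3.139, 0.002]
contact_force: [5.0, 2.9, -7.0]
width: 0.0186
```

{"fn": "servo_tool", "kwargs": {"motion": [{"tx": 0.3, "ty": 0, "tz": 0, "rx": 0, "ry": 0, "rz": -0.12, "grip": 0}, {"tx": 0.3, "ty": 0, "tz": 0, "rx": 0, "ry": 0, "rz": -0.12, "grip": 0}, {"tx": 0.3, "ty": 0, "tz": 0, "rx": 0, "ry": 0, "rz": -0.12, "grip": 0}, {"tx": 0.3, "ty": 0, "tz": 0, "rx": 0, "ry": 0, "rz": -0.12, "grip": 0}, {"tx": 0.3, "ty": 0, "tz": 0, "rx": 0, "ry": 0, "rz": -0.12, "grip": 0}]}}

```text
time_s: 5.72
position: [0.5001, 0.1867, 0.0802]
orientation: [-0.991, 2.978, 0.003]
contact_force: [3.4, 4.2, -7.7]
width: 0.0183
```

```bash
python3 d.py .4985 .183 .08 3.047
```

```text
t 5.72 pos [0.5001 0.1867 0.0802] yang 2.214 tilt [0.002 0.003] F [ 3.4  4.2 -7.7] T [ 0.8  -0.6  -0.01] w 0.0183 q [-0.24  0.5  -0.23  1.99  0.17  0.67  1.64]
shift mm [ 3.5 -2.   0.2] turn [-0.001  0.003 -0.833]
```

{"fn": "servo_tool", "kwargs": {"motion": [{"tx": 0.3, "ty": 0, "tz": 0, "rx": 0, "ry": 0, "rz": -0.119, "grip": 0}, {"tx": 0.3, "ty": 0, "tz": 0, "rx": 0, "ry": 0, "rz": -0.119, "grip": 0}, {"tx": 0.3, "ty": 0, "tz": 0, "rx": 0, "ry": 0, "rz": -0.119, "grip": 0}, {"tx": 0.3, "ty": 0, "tz": 0, "rx": 0, "ry": 0, "rz": -0.119, "grip": 0}, {"tx": 0.3, "ty": 0, "tz": 0, "rx": 0, "ry": 0, "rz": -0.119, "grip": 0}]}}

```text
time_s: 6.13
position: [0.4986, 0.1861, 0.0802]
orientation: [-1.821, 2.556, 0.003]
contact_force: [1.4, 5.0, -6.1]
width: 0.0185
```

{"fn": "servo_tool", "kwargs": {"motion": [{"tx": 0.3, "ty": 0, "tz": 0, "rx": 0, "ry": 0, "rz": -0.119, "grip": 0}, {"tx": 0.3, "ty": 0, "tz": 0, "rx": 0, "ry": 0, "rz": -0.119, "grip": 0}, {"tx": 0, "ty": 0, "tz": 0, "rx": 0, "ry": 0, "rz": 0, "grip": 0}, {"tx": 0, "ty": 0, "tz": 0, "rx": 0, "ry": 0, "rz": 0, "grip": 0}, {"tx": 0, "ty": 0, "tz": 0, "rx": 0, "ry": 0, "rz": 0, "grip": 0}]}}

```text
time_s: 6.55
position: [0.4982, 0.1857, 0.0802]
orientation: [-2.106, 2.327, 0.003]
contact_force: [1.4, 5.9, -5.2]
width: 0.0185
```

```bash
python3 d.py .4985 .183 .08 3.047;python3 - <<'E'
from h import *
s=camera("scene")
cv2.imwrite("pics/a6.png",cv2.resize(s[135:205,295:365],(560,560),interpolation=cv2.INTER_CUBIC))
E
```

```text
t 6.55 pos [0.4982 0.1857 0.0802] yang 3.042 tilt [0.001 0.003] F [ 1.4  5.9 -5.2] T [ 1.06 -0.14  0.04] w 0.0185 q [-0.07  0.53 -0.43  1.98  0.33  0.7   2.34]
shift mm [ 2.6 -0.6  0.2] turn [-0.     0.003 -0.005]
```

View pics/a6.png

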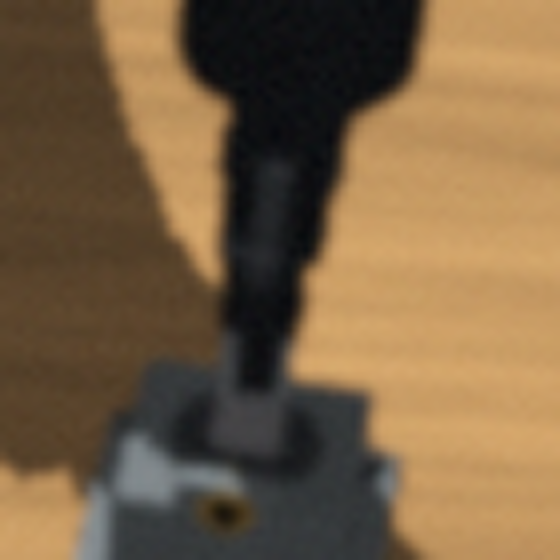

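```bash
python3 - <<'E'
import numpy as np
th=np.array([.407,1.013,1.613,2.214,2.80,3.042]);p=np.array([.503+.1836j,.5028+.1852j,.5017+.1864j,.5001+.1867j,.4986+.1861j,.4982+.1857j])
th[4]=2*np.arctan2(2.556,-1.821)-np.pi/2
th[2]=2*np.arctan2(3.139,-.066)-np.pi/2
print(th)
M=np.c_[np.ones(6),np.exp(1j*th)];s=np.linalg.lstsq(M,p,rcond=None)[0];print(s,abs(M@s-p))
E
```

```text
[0.407      1.013      1.61284174 2.214      2.80885058 3.042     ]
[0.5003345 +0.18401009j 0.00230624-0.00144369j] [2.39992236e-05 2.00713847e-05 3.20528234e-05 2.23313375e-05
 3.83516040e-05 2.93331647e-05]
```

{"fn": "servo_tool", "kwargs": {"motion": [{"tx": 0, "ty": 0, "tz": 0, "rx": 0, "ry": 0, "rz": 0, "grip": 0.5}, {"tx": 0, "ty": 0, "tz": 0, "rx": 0, "ry": 0, "rz": 0, "grip": 0.5}, {"tx": 0, "ty": 0, "tz": 0, "rx": 0, "ry": 0, "rz": 0, "grip": 0.5}, {"tx": 0, "ty": 0, "tz": -15, "rx": 0, "ry": 0, "rz": 0, "grip": 0.5}, {"tx": 0, "ty": 0, "tz": -30, "rx": 0, "ry": 0, "rz": 0, "grip": 0.5}]}}

```text
time_s: 7.02
position: [0.4959, 0.1818, 0.1229]
orientation: [2.101, -2.327, -0.004]
contact_force: [0.2, -0.2, 0.7]
width: 0.0427
```

```bash
python3 d.py .53 -.1285 .15 1.476;python3 - <<'E'
from h import *
t=cv2.imread("pics/top0.png");s=cv2.imread("pics/scene0.png")
print(t[186:206,287:308].mean(2).astype(int)); print(s[188:212,203:224].mean(2).astype(int))
for z in(.028,):
  print(J("top",[.53,-.1285,z]),J("scene",[.53,-.1285,z]))
for a in(-.2,-.1,0,.1):print(a,J("top",[.53+.033*np.cos(a),-.1285+.033*np.sin(a),.014]),J("scene",[.53+.033*np.cos(a),-.1285+.033*np.sin(a),.014]))
E
```

```text
t 7.02 pos [0.4959 0.1818 0.1229] yang 3.04 tilt [-0.007 -0.002] F [ 0.2 -0.2  0.7] T [-0.04 -0.   -0.02] w 0.0427 q [-0.04  0.46 -0.46  1.96  0.28  0.79  2.38]
shift mm [305.3 -65.4 -26.5] turn [ 0.003 -0.008  1.564]
[[152 152 152 152 152 152 152 152 152 152 152 152 151 151 152 152 153 152
  152 153 153]
 [151 152 152 151 151 151 151 150 149 139 136 138 140 144 149 151 150 151
  151 151 151]
 [150 150 150 150 151 150 149 148 146 107  83  95 107 132 147 149 149 149
  149 149 149]
 [150 150 149 150 150 147 138 137 134  99  75  89 106 142 148 149 150 150
  149 150 149]
 [149 149 148 149 148 136 104 103 108 117 114 120 128 142 147 149 150 151
  151 152 152]
 [148 149 149 146 136 104 102 128 141 160 164 164 150 143 151 147 150 151
  151 152 152]
 [150 149 148 136 104 104 133 163 170 170 168 168 169 168 163 149 152 152
  152 153 153]
 [153 151 140 105  97 134 162 171 170 153 140 143 157 166 170 166 157 153
  152 153 153]
 [153 149 123  95 109 158 173 170 146 118 114 108 103 134 166 170 162 152
  150 149 150]
 [150 149 133 101 128 164 174 151 146 134 134 124  93  93 152 171 172 153
  147 1
[... 2631 characters left out ...]
 105 106 106 111 120 132 136 140
  139 139 139]
 [138 141 141 133 108  87  78  97 119 130 133 134 134 134 137 138 140 140
  139 138 138]
 [140 141 143 137 125 113 111 125 135 139 142 141 141 141 139 140 140 140
  140 139 140]
 [142 143 141 142 138 137 137 139 140 142 141 141 141 143 142 141 139 141
  140 141 141]
 [143 140 141 142 139 138 140 139 141 142 141 140 142 141 143 142 141 140
  141 142 141]]
[297.45724447 196.64818095] [210.87502587 193.09495481]
-0.2 [298.81204238 187.38126289] [206.43886865 204.40671985]
-0.1 [297.85668259 187.26290754] [207.54914702 204.63090164]
0 [296.89468024 187.24018383] [208.69863689 204.77529836]
0.1 [295.93561117 187.31331112] [209.87520357 204.83827435]
```

{"fn": "servo_tool", "kwargs": {"motion": [{"tx": 0, "ty": 0, "tz": -30, "rx": 0, "ry": 0, "rz": 0, "grip": 0.5}, {"tx": 35, "ty": -8, "tz": 0, "rx": 0, "ry": 0, "rz": 0, "grip": 0.85}, {"tx": 35, "ty": -8, "tz": 0, "rx": 0, "ry": 0, "rz": 0, "grip": 0.85}, {"tx": 35, "ty": -8, "tz": 0, "rx": 0, "ry": 0, "rz": 0, "grip": 0.85}, {"tx": 35, "ty": -8, "tz": 0, "rx": 0, "ry": 0, "rz": 0, "grip": 0.85}]}}

```text
time_s: 7.43
position: [0.5158, 0.0389, 0.1558]
orientation: [-2.106, 2.331, -0.002]
contact_force: [0.3, 0.2, -0.2]
width: 0.0726
```

{"fn": "servo_tool", "kwargs": {"motion": [{"tx": 35, "ty": -8, "tz": 0, "rx": 0, "ry": 0, "rz": 0, "grip": 0.85}, {"tx": 35, "ty": -8, "tz": 0, "rx": 0, "ry": 0, "rz": 0, "grip": 0.85}, {"tx": 35, "ty": -8, "tz": 0, "rx": 0, "ry": 0, "rz": 0, "grip": 0.85}, {"tx": 30, "ty": -8, "tz": 0, "rx": 0, "ry": 0, "rz": 0, "grip": 0.85}, {"tx": 0, "ty": 0, "tz": 0, "rx": 0, "ry": 0, "rz": 0.12, "grip": 0.85}]}}

```text
time_s: 7.85
position: [0.5334, -0.1089, 0.1549]
orientation: [1.939, -2.469, 0.004]
contact_force: [-0.6, -1.2, -0.1]
width: 0.0724
```

{"fn": "servo_tool", "kwargs": {"motion": [{"tx": 0, "ty": 0, "tz": 0, "rx": 0, "ry": 0, "rz": 0.12, "grip": 0.85}, {"tx": 0, "ty": 0, "tz": 0, "rx": 0, "ry": 0, "rz": 0.12, "grip": 0.85}, {"tx": 0, "ty": 0, "tz": 0, "rx": 0, "ry": 0, "rz": 0.12, "grip": 0.85}, {"tx": 0, "ty": 0, "tz": 0, "rx": 0, "ry": 0, "rz": 0.12, "grip": 0.85}, {"tx": 0, "ty": 0, "tz": 0, "rx": 0, "ry": 0, "rz": 0.12, "grip": 0.85}]}}

```text
time_s: 8.27
position: [0.5337, -0.0973, 0.1554]
orientation: [1.139, -2.927, 0.0]
contact_force: [0.7, 0.6, 0.1]
width: 0.0725
```

{"fn": "servo_tool", "kwargs": {"motion": [{"tx": 0, "ty": 0, "tz": 0, "rx": 0, "ry": 0, "rz": 0.12, "grip": 0.85}, {"tx": 0, "ty": 0, "tz": 0, "rx": 0, "ry": 0, "rz": 0.12, "grip": 0.85}, {"tx": 0, "ty": 0, "tz": 0, "rx": 0, "ry": 0, "rz": 0.12, "grip": 0.85}, {"tx": 0, "ty": 0, "tz": 0, "rx": 0, "ry": 0, "rz": 0.12, "grip": 0.85}, {"tx": 0, "ty": 0, "tz": 0, "rx": 0, "ry": 0, "rz": 0.12, "grip": 0.85}]}}

```text
time_s: 8.68
position: [0.5338, -0.0971, 0.1554]
orientation: [0.224, -3.133, 0.0]
contact_force: [0.5, -0.5, -0.6]
width: 0.0724
```

```bash
python3 d.py .53 -.128 .06 1.471; python3 - <<'E'
from h import *
t=camera("top");s=camera("scene")
cv2.imwrite("pics/b1.png",np.hstack([cv2.resize(t[165:245,170:330],(800,400),interpolation=cv2.INTER_CUBIC)]))
cv2.imwrite("pics/b1t.png",t);cv2.imwrite("pics/b1s.png",s)
f=lambda a:cv2.resize(a,(400,400),interpolation=cv2.INTER_CUBIC)
cv2.imwrite("pics/b2.png",np.hstack([f(s[140:220,170:250]),f(s[160:210,300:350])]))
E
```

```text
t 8.68 pos [ 0.5338 -0.0971  0.1554] yang 1.714 tilt [-0. -0.] F [ 0.5 -0.5 -0.6] T [ 0.02  0.02 -0.04] w 0.0724 q [ 0.31  0.4  -0.23  1.92  0.12  0.84  1.72]
shift mm [  8.1 -30.   95.4] turn [-0.    -0.     0.243]
```

View pics/b1.png

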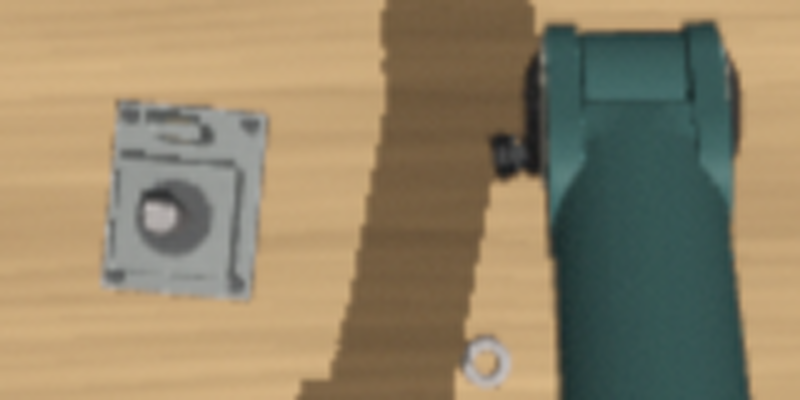

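View pics/b2.png

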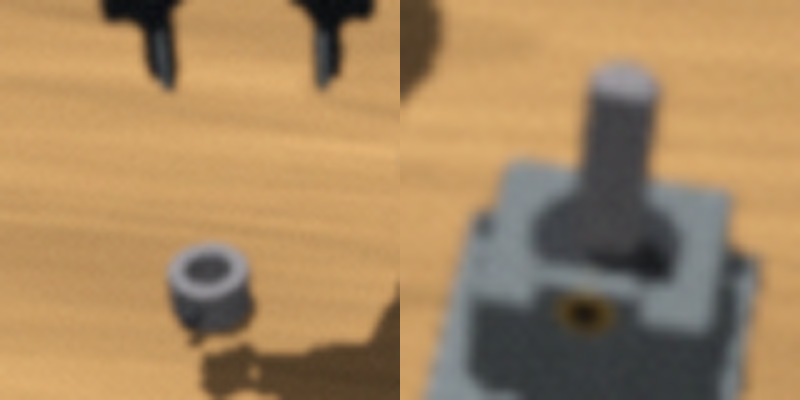

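{"fn": "servo_tool", "kwargs": {"motion": [{"tx": 8, "ty": -30, "tz": 20, "rx": 0, "ry": 0, "rz": 0, "grip": 0.85}, {"tx": 0, "ty": 0, "tz": 25, "rx": 0, "ry": 0, "rz": 0.122, "grip": 0.85}, {"tx": 0, "ty": 0, "tz": 25, "rx": 0, "ry": 0, "rz": 0.121, "grip": 0.85}, {"tx": 0, "ty": 0, "tz": 15, "rx": 0, "ry": 0, "rz": 0, "grip": 0.85}, {"tx": 0, "ty": 0, "tz": 0, "rx": 0, "ry": 0, "rz": 0, "grip": 0.85}]}}

```text
time_s: 9.2
position: [0.5279, -0.1274, 0.0672]
orientation: [-0.142, -3.132, -0.001]
contact_force: [-1.3, -0.0, 1.0]
width: 0.0727
```

```bash
python3 d.py .53 -.128 .002 1.471; python3 - <<'E'
from h import *
s=camera("scene")
f=lambda a:cv2.resize(a,(600,600),interpolation=cv2.INTER_CUBIC)
cv2.imwrite("pics/b3.png",f(s[160:220,182:242]))
E
```

```text
t 9.2 pos [ 0.5279 -0.1274  0.0672] yang 1.48 tilt [-0.006  0.001] F [-1.3 -0.   1. ] T [-0.04 -0.02  0.04] w 0.0727 q [ 0.29  0.53 -0.15  1.97  0.12  0.66  1.55]
shift mm [-2.5 -0.4 65.2] turn [ 0.001 -0.006  0.009]
```

View pics/b3.png

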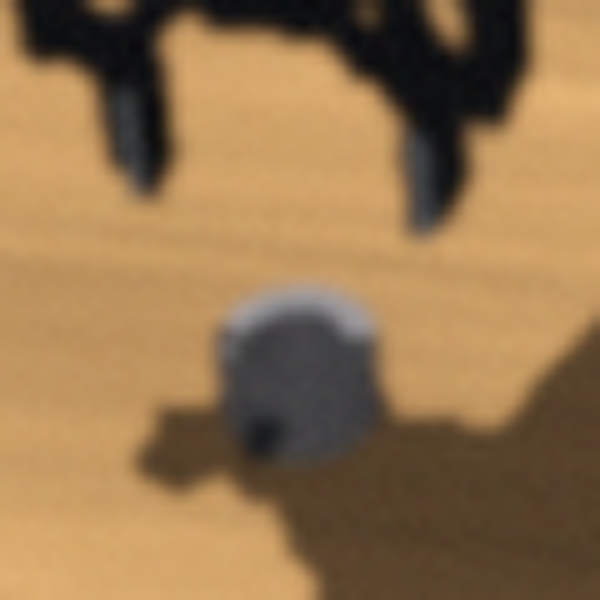

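```bash
sed -i 's/^    print$//' flat.py; python3 - <<'E'
import flat,cv2
flat.run(cv2.imread("pics/b1t.png"),(.4985,.1846))
E
```

```text
0.01 0.005 [[12.559, 0.0, 0.0, -0.342], [12.6, 0.0, 0.0, -0.242], [12.625, 0.0, 0.0, -0.442], [12.675, 0.0, 0.0, -0.542], [12.703, 0.0, 0.0, -0.142], [12.814, 0.0, 0.0, -0.642]]
0.01 0.007 [[11.297, 0.0, 0.0, -0.242], [11.313, 0.0, 0.0, -0.342], [11.347, 0.0, 0.0, -0.142], [11.398, 0.0, 0.0, -0.442], [11.501, 0.0, 0.0, -0.542], [11.505, 0.0, 0.0, -0.042]]
0.012 0.007 [[11.219, 0.0, 0.0, -0.342], [11.268, 0.0, 0.0, -0.242], [11.288, 0.0, 0.0, -0.442], [11.441, 0.0, 0.0, -0.542], [11.47, 0.0, 0.0, -0.142], [11.618, 0.0, 0.0, -0.642]]
```

```bash
python3 - <<'E'
from h import *
for z in(.0,.014,.028,.072,.09):print(z,(J("scene",[.5279,-.1274,z])-[182,160]+.5)*10)
print((J("scene",[.5279,-.1274+.036,.072])-[182,160]+.5)*10,(J("scene",[.5279,-.1274-.036,.072])-[182,160]+.5)*10)
E
```

```text
0.0 [307.10980448 404.48271873]
0.014 [303.1875205  368.16793853]
0.028 [299.20642328 331.30863134]
0.072 [286.29639789 211.7801281 ]
0.09 [280.83364737 161.20281523]
[415.20115516 222.3681823 ] [158.34829723 201.27065232]
```

{"fn": "servo_tool", "kwargs": {"motion": [{"tx": -1.5, "ty": 0, "tz": 20, "rx": 0, "ry": 0, "rz": 0, "grip": 0.85}, {"tx": 0, "ty": 0, "tz": 20, "rx": 0, "ry": 0, "rz": 0, "grip": 0.85}, {"tx": 0, "ty": 0, "tz": 15, "rx": 0, "ry": 0, "rz": 0, "grip": 0.85}, {"tx": 0, "ty": 0, "tz": 3, "rx": 0, "ry": 0, "rz": 0, "grip": 0.85}, {"tx": 0, "ty": 0, "tz": 0, "rx": 0, "ry": 0, "rz": 0, "grip": 0.85}]}}

```text
time_s: 9.67
position: [0.5322, -0.1277, 0.0126]
orientation: [-0.145, -3.138, -0.0]
contact_force: [0.4, -0.8, 0.5]
width: 0.0726
```

```bash
python3 d.py .53 -.128 .002 1.476
```

```text
t 9.67 pos [ 0.5322 -0.1277  0.0126] yang 1.479 tilt [-0.  0.] F [ 0.4 -0.8  0.5] T [-0.01  0.01  0.05] w 0.0726 q [ 0.28  0.62 -0.13  1.97  0.14  0.55  1.53]
shift mm [ 2.1 -0.5 10.6] turn [ 0.    -0.     0.003]
```

{"fn": "servo_tool", "kwargs": {"motion": [{"tx": 2, "ty": 0, "tz": 9, "rx": 0, "ry": 0, "rz": 0, "grip": 0.85}, {"tx": 0, "ty": 0, "tz": 0, "rx": 0, "ry": 0, "rz": 0, "grip": 0.85}, {"tx": 0, "ty": 0, "tz": 0, "rx": 0, "ry": 0, "rz": 0, "grip": 0.6}]}}

```text
time_s: 9.92
position: [0.5302, -0.1276, 0.0038]
orientation: [0.147, 3.138, -0.0]
contact_force: [-0.6, 0.6, 0.4]
width: 0.062
```

```bash
python3 d.py .53 -.128 .002 1.476
```

```text
t 9.92 pos [ 0.5302 -0.1276  0.0038] yang 1.477 tilt [ 0.001 -0.   ] F [-0.6  0.6  0.4] T [ 0.05 -0.05 -0.03] w 0.062 q [ 0.27  0.64 -0.12  1.98  0.14  0.53  1.53]
shift mm [ 0.1 -0.4  1.8] turn [-0.     0.001  0.001]
```

{"fn": "servo_tool", "kwargs": {"motion": [{"tx": 0, "ty": 0, "tz": 3, "rx": 0, "ry": 0, "rz": 0, "grip": 0.6}, {"tx": 0, "ty": 0, "tz": 0, "rx": 0, "ry": 0, "rz": 0, "grip": 0.4}, {"tx": 0, "ty": 0, "tz": 0, "rx": 0, "ry": 0, "rz": 0, "grip": 0.4}, {"tx": 0, "ty": 0, "tz": 0, "rx": 0, "ry": 0, "rz": 0, "grip": 0.4}, {"tx": 0, "ty": 0, "tz": 0, "rx": 0, "ry": 0, "rz": 0, "grip": 0.4}], "force": 40}}

```text
time_s: 10.33
position: [0.5305, -0.128, 0.0009]
orientation: [0.147, 3.137, -0.001]
contact_force: [-0.6, -1.8, 6.9]
width: 0.0451
```

```bash
python3 d.py .53 -.128 .002 1.476
```

```text
t 10.33 pos [ 0.5305 -0.128   0.0009] yang 1.477 tilt [ 0.001 -0.001] F [-0.6 -1.8  6.9] T [-0.32  0.2  -0.  ] w 0.0451 q [ 0.27  0.64 -0.12  1.98  0.15  0.53  1.52]
shift mm [ 0.5 -0.  -1.1] turn [-0.001  0.001  0.001]
```

{"fn": "servo_tool", "kwargs": {"motion": [{"tx": 0, "ty": 0, "tz": 0, "rx": 0, "ry": 0, "rz": 0, "grip": 0.3}, {"tx": 0, "ty": 0, "tz": -5, "rx": 0, "ry": 0, "rz": 0, "grip": 0.3}, {"tx": 0, "ty": 0, "tz": -20, "rx": 0, "ry": 0, "rz": 0, "grip": 0.3}, {"tx": 0, "ty": 0, "tz": -35, "rx": 0, "ry": 0, "rz": 0, "grip": 0.3}, {"tx": 0, "ty": 0, "tz": -35, "rx": 0, "ry": 0, "rz": 0, "grip": 0.3}], "force": 60}}

```text
time_s: 10.75
position: [0.5282, -0.1268, 0.0948]
orientation: [-0.147, -3.134, -0.002]
contact_force: [1.2, -0.4, -2.3]
width: 0.0448
```

{"fn": "servo_tool", "kwargs": {"motion": [{"tx": 0, "ty": 0, "tz": -35, "rx": 0, "ry": 0, "rz": 0, "grip": 0.3}, {"tx": 0, "ty": 0, "tz": -30, "rx": 0, "ry": 0, "rz": 0, "grip": 0.3}, {"tx": 0, "ty": 0, "tz": 0, "rx": 0, "ry": 0, "rz": 0, "grip": 0.3}, {"tx": 0, "ty": 0, "tz": 0, "rx": 0, "ry": 0, "rz": 0, "grip": 0.3}]}}

```text
time_s: 11.08
position: [0.5307, -0.1275, 0.1618]
orientation: [0.147, 3.135, -0.001]
contact_force: [-0.1, 0.6, -3.0]
width: 0.0444
```

```bash
python3 d.py .5003 .184 .165 1.476;python3 - <<'E'
from h import *
s=camera("scene");cv2.imwrite("pics/c1s.png",s)
st=get_state();p=st["position"];u=J("scene",p).astype(int);print(u)
f=lambda a:cv2.resize(a,(600,600),interpolation=cv2.INTER_CUBIC)
a=f(s[u[1]-30:u[1]+30,u[0]-30:u[0]+30]);cv2.imwrite("pics/c1.png",a)
for an in(-.3,-.1,.1):
  print(an,(J("scene",p+np.array([.033*np.cos(an),.033*np.sin(an),.014]))-u+30.5)*10)
print((J("scene",p)-u+30.5)*10)
E
```

```text
t 11.08 pos [ 0.5307 -0.1275  0.1618] yang 1.477 tilt [ 0.003 -0.001] F [-0.1  0.6 -3. ] T [0.03 0.06 0.01] w 0.0444 q [ 0.31  0.39 -0.17  1.91  0.09  0.84  1.58]
shift mm [ 59.4 307.3  -3.5] turn [-0.     0.003  0.001]
[207 155]
-0.3 [237.3205498  335.43679946]
-0.1 [260.99115784 340.44988312]
0.1 [286.42158077 342.37968004]
[307.48839702 307.89609847]
```

View pics/c1.png

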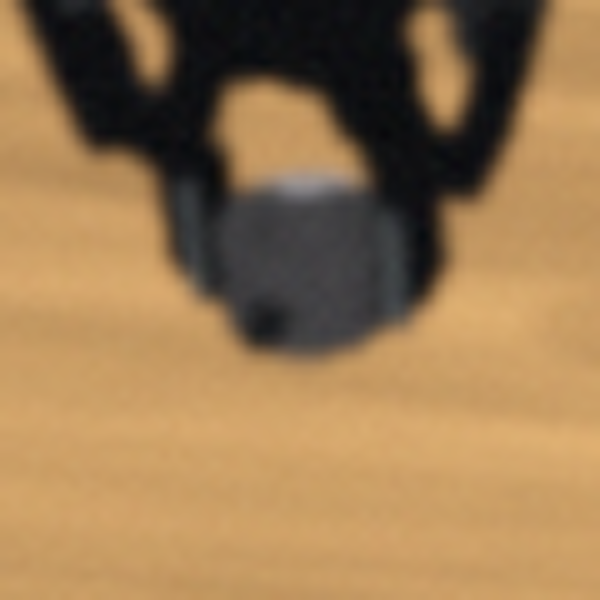

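{"fn": "servo_tool", "kwargs": {"motion": [{"tx": 6, "ty": 31, "tz": 0, "rx": 0, "ry": 0, "rz": 0, "grip": 0.3}, {"tx": 6, "ty": 31, "tz": 0, "rx": 0, "ry": 0, "rz": 0, "grip": 0.3}, {"tx": 6, "ty": 31, "tz": 0, "rx": 0, "ry": 0, "rz": 0, "grip": 0.3}, {"tx": 6, "ty": 31, "tz": 0, "rx": 0, "ry": 0, "rz": 0, "grip": 0.3}, {"tx": 6, "ty": 31, "tz": 0, "rx": 0, "ry": 0, "rz": 0, "grip": 0.3}]}}

```text
time_s: 11.55
position: [0.5125, 0.0308, 0.1579]
orientation: [-0.147, -3.133, 0.0]
contact_force: [0.3, -0.0, -3.1]
width: 0.0449
```

{"fn": "servo_tool", "kwargs": {"motion": [{"tx": 6, "ty": 31, "tz": 0, "rx": 0, "ry": 0, "rz": 0, "grip": 0.3}, {"tx": 6, "ty": 31, "tz": 0, "rx": 0, "ry": 0, "rz": 0, "grip": 0.3}, {"tx": 6, "ty": 31, "tz": 0, "rx": 0, "ry": 0, "rz": 0, "grip": 0.3}, {"tx": 6, "ty": 31, "tz": 0, "rx": 0, "ry": 0, "rz": 0, "grip": 0.3}, {"tx": 0, "ty": 0, "tz": 0, "rx": 0, "ry": 0, "rz": 0, "grip": 0.3}]}}

```text
time_s: 11.97
position: [0.4994, 0.1628, 0.1583]
orientation: [-0.132, -3.135, -0.005]
contact_force: [-1.0, 0.5, -2.8]
width: 0.0449
```

```bash
python3 d.py .5003 .184 .150 1.476
```

```text
t 11.97 pos [0.4994 0.1628 0.1583] yang 1.487 tilt [-0.004  0.004] F [-1.   0.5 -2.8] T [0.1  0.   0.03] w 0.0449 q [-0.15  0.37 -0.28  1.95  0.13  0.83  0.99]
shift mm [ 0.8 21.2  8.4] turn [ 0.003 -0.004  0.011]
```

{"fn": "servo_tool", "kwargs": {"motion": [{"tx": 0, "ty": 0, "tz": 0, "rx": 0, "ry": 0, "rz": 0, "grip": 0.3}, {"tx": 0, "ty": 0, "tz": 0, "rx": 0, "ry": 0, "rz": 0, "grip": 0.3}, {"tx": 0, "ty": 0, "tz": 0, "rx": 0, "ry": 0, "rz": 0, "grip": 0.3}]}}

```text
time_s: 12.22
position: [0.5018, 0.1537, 0.159]
orientation: [-0.15, -3.136, 0.002]
contact_force: [-0.8, -0.8, -1.8]
width: 0.0447
```

```bash
python3 d.py .5003 .184 .150 1.476
```

```text
t 12.22 pos [0.5018 0.1537 0.159 ] yang 1.475 tilt [-0.002 -0.001] F [-0.8 -0.8 -1.8] T [ 0.01  0.01 -0.01] w 0.0447 q [-0.14  0.37 -0.27  1.96  0.13  0.83  1.  ]
shift mm [ 4.4 30.1  9. ] turn [-0.002 -0.002 -0.001]
```

{"fn": "servo_tool", "kwargs": {"motion": [{"tx": 2.2, "ty": 15, "tz": 0, "rx": 0, "ry": 0, "rz": 0, "grip": 0.3}, {"tx": 2.2, "ty": 15, "tz": 0, "rx": 0, "ry": 0, "rz": 0, "grip": 0.3}, {"tx": 0, "ty": 0, "tz": 0, "rx": 0, "ry": 0, "rz": 0, "grip": 0.3}, {"tx": 0, "ty": 0, "tz": 0, "rx": 0, "ry": 0, "rz": 0, "grip": 0.3}, {"tx": 0, "ty": 0, "tz": 0, "rx": 0, "ry": 0, "rz": 0, "grip": 0.3}]}}

```text
time_s: 12.63
position: [0.5009, 0.1839, 0.1599]
orientation: [-0.15, -3.137, 0.002]
contact_force: [-0.6, 0.1, -2.5]
width: 0.0443
```

```bash
python3 d.py .5003 .184 .125 1.476;python3 - <<'E'
from h import *
s=camera("scene");t=camera("top")
f=lambda a:cv2.resize(a,(400,400),interpolation=cv2.INTER_CUBIC)
cv2.imwrite("pics/c2.png",np.hstack([f(s[130:210,285:365]),f(t[165:245,165:245])]))
E
```

```text
t 12.63 pos [0.5009 0.1839 0.1599] yang 1.475 tilt [-0.001 -0.001] F [-0.6  0.1 -2.5] T [ 0.01 -0.03  0.03] w 0.0443 q [-0.19  0.38 -0.28  1.94  0.14  0.84  0.94]
shift mm [ 0.6  0.1 34.9] turn [-0.001 -0.001 -0.001]
```

View pics/c2.png

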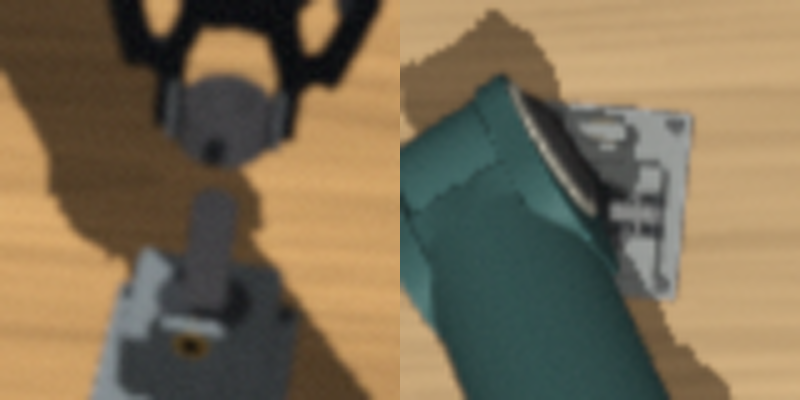

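{"fn": "servo_tool", "kwargs": {"motion": [{"tx": 0.5, "ty": 0, "tz": 15, "rx": 0, "ry": 0, "rz": 0, "grip": 0.3}, {"tx": 0, "ty": 0, "tz": 15, "rx": 0, "ry": 0, "rz": 0, "grip": 0.3}, {"tx": 0, "ty": 0, "tz": 3, "rx": 0, "ry": 0, "rz": 0, "grip": 0.3}, {"tx": 0, "ty": 0, "tz": 0, "rx": 0, "ry": 0, "rz": 0, "grip": 0.3}, {"tx": 0, "ty": 0, "tz": 0, "rx": 0, "ry": 0, "rz": 0, "grip": 0.3}]}}

```text
time_s: 13.15
position: [0.5006, 0.1852, 0.1276]
orientation: [0.148, 3.138, -0.0]
contact_force: [0.3, -0.3, -2.2]
width: 0.0449
```

```bash
python3 d.py .5003 .184 .115 1.476;python3 - <<'E'
from h import *
s=camera("scene")
f=lambda a:cv2.resize(a,(500,500),interpolation=cv2.INTER_CUBIC)
cv2.imwrite("pics/c3.png",f(s[140:200,300:360]))
E
```

```text
t 13.15 pos [0.5006 0.1852 0.1276] yang 1.476 tilt [ 0. -0.] F [ 0.3 -0.3 -2.2] T [ 0.08 -0.03 -0.  ] w 0.0449 q [-0.2   0.43 -0.27  1.96  0.16  0.77  0.92]
shift mm [ 0.2 -1.2 12.6] turn [-0.  0.  0.]
```

View pics/c3.png

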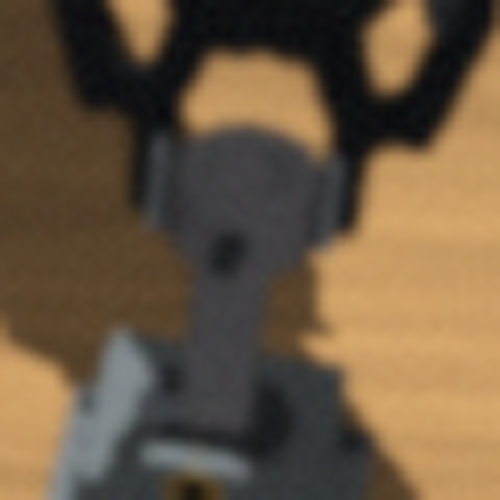

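{"fn": "servo_tool", "kwargs": {"motion": [{"tx": 0, "ty": -1.2, "tz": 4, "rx": 0, "ry": 0, "rz": 0, "grip": 0.3}, {"tx": 0, "ty": 0, "tz": 3, "rx": 0, "ry": 0, "rz": 0, "grip": 0.3}, {"tx": 0, "ty": 0, "tz": 3, "rx": 0, "ry": 0, "rz": 0, "grip": 0.3}, {"tx": 0, "ty": 0, "tz": 2, "rx": 0, "ry": 0, "rz": 0, "grip": 0.3}, {"tx": 0, "ty": 0, "tz": 0, "rx": 0, "ry": 0, "rz": 0, "grip": 0.3}]}}

```text
time_s: 13.62
position: [0.4999, 0.1843, 0.1148]
orientation: [-0.147, -3.137, 0.001]
contact_force: [0.0, -0.0, -3.2]
width: 0.0445
```

```bash
python3 d.py .5003 .184 .100 1.476
```

```text
t 13.62 pos [0.4999 0.1843 0.1148] yang 1.477 tilt [-0.001 -0.   ] F [ 0.  -0.  -3.2] T [-0.05 -0.06 -0.03] w 0.0445 q [-0.2   0.45 -0.26  1.97  0.17  0.75  0.91]
shift mm [-0.4 -0.2 14.8] turn [-0.    -0.001  0.001]
```

{"fn": "servo_tool", "kwargs": {"motion": [{"tx": -0.3, "ty": 0, "tz": 3, "rx": 0, "ry": 0, "rz": 0, "grip": 0.3}, {"tx": 0, "ty": 0, "tz": 3, "rx": 0, "ry": 0, "rz": 0, "grip": 0.3}, {"tx": 0, "ty": 0, "tz": 3, "rx": 0, "ry": 0, "rz": 0, "grip": 0.3}, {"tx": 0, "ty": 0, "tz": 0, "rx": 0, "ry": 0, "rz": 0, "grip": 0.3}]}}

```text
time_s: 13.95
position: [0.5002, 0.1842, 0.1056]
orientation: [-0.147, -3.137, 0.001]
contact_force: [-0.8, -0.5, -3.0]
width: 0.0446
```

```bash
python3 d.py .5003 .184 .100 1.476
```

```text
t 13.95 pos [0.5002 0.1842 0.1056] yang 1.477 tilt [-0.001 -0.   ] F [-0.8 -0.5 -3. ] T [-0.03  0.09 -0.06] w 0.0446 q [-0.21  0.46 -0.26  1.97  0.17  0.73  0.91]
shift mm [-0.2 -0.2  5.6] turn [-0.    -0.001  0.001]
```

Passing freely, no contact forces. Continue down to TCP ≈ 0.060.

{"fn": "servo_tool", "kwargs": {"motion": [{"tx": 0, "ty": 0, "tz": 5, "rx": 0, "ry": 0, "rz": 0, "grip": 0.3}, {"tx": 0, "ty": 0, "tz": 5, "rx": 0, "ry": 0, "rz": 0, "grip": 0.3}, {"tx": 0, "ty": 0, "tz": 5, "rx": 0, "ry": 0, "rz": 0, "grip": 0.3}, {"tx": 0, "ty": 0, "tz": 0, "rx": 0, "ry": 0, "rz": 0, "grip": 0.3}]}}

```text
time_s: 14.28
position: [0.4999, 0.1841, 0.0901]
orientation: [-0.147, -3.137, 0.001]
contact_force: [-0.0, -0.1, -2.8]
width: 0.0447
```

```bash
python3 d.py .5003 .184 .060 1.476
```

```text
t 14.28 pos [0.4999 0.1841 0.0901] yang 1.477 tilt [-0.002 -0.001] F [-0.  -0.1 -2.8] T [-0.02  0.03 -0.07] w 0.0447 q [-0.21  0.49 -0.25  1.98  0.18  0.7   0.9 ]
shift mm [-0.5 -0.  30.1] turn [-0.001 -0.002  0.001]
```

{"fn": "servo_tool", "kwargs": {"motion": [{"tx": -0.4, "ty": 0, "tz": 7, "rx": 0, "ry": 0, "rz": 0, "grip": 0.3}, {"tx": 0, "ty": 0, "tz": 7, "rx": 0, "ry": 0, "rz": 0, "grip": 0.3}, {"tx": 0, "ty": 0, "tz": 7, "rx": 0, "ry": 0, "rz": 0, "grip": 0.3}, {"tx": 0, "ty": 0, "tz": 7, "rx": 0, "ry": 0, "rz": 0, "grip": 0.3}, {"tx": 0, "ty": 0, "tz": 0, "rx": 0, "ry": 0, "rz": 0, "grip": 0.3}]}}

```text
time_s: 14.7
position: [0.5002, 0.184, 0.0616]
orientation: [-0.147, -3.136, 0.001]
contact_force: [-0.3, -0.0, -1.6]
width: 0.0442
```

{"fn": "servo_tool", "kwargs": {"motion": [{"tx": 0, "ty": 0, "tz": 0, "rx": 0, "ry": 0, "rz": 0, "grip": 0.3}, {"tx": 0, "ty": 0, "tz": 0, "rx": 0, "ry": 0, "rz": 0, "grip": 0.3}]}}

```text
time_s: 14.87
position: [0.5008, 0.1843, 0.0631]
orientation: [-0.147, -3.138, 0.0]
contact_force: [-1.4, -0.7, -3.2]
width: 0.0446
```

```bash
python3 d.py .5003 .184 .060 1.476;python3 - <<'E'
from h import *
s=camera("scene")
cv2.imwrite("pics/d1.png",cv2.resize(s[150:214,292:356],(600,600),interpolation=cv2.INTER_CUBIC))
import numpy as np
th=-.095;o=np.array([292,150])
for n,x,z in(("screw",.033,.072),("bush",.052,.072),("bushouter",.062,.072)):
  print(n,(J("scene",[.5003+x*np.cos(th),.184+x*np.sin(th),z])-o+.5)*600/64)
print("posttop",[(J("scene",[.5003+x*np.cos(th)-y*np.sin(th),.184+x*np.sin(th)+y*np.cos(th),.082])-o+.5)*600/64 for x in(.052,.062) for y in(-.017,.017)])
E
```

```text
t 14.87 pos [0.5008 0.1843 0.0631] yang 1.477 tilt [-0.001 -0.   ] F [-1.4 -0.7 -3.2] T [-0.08  0.24  0.02] w 0.0446 q [-0.22  0.53 -0.24  1.99  0.2   0.64  0.89]
shift mm [ 0.4 -0.3  3.1] turn [-0.    -0.001  0.001]
screw [301.64766864 392.03396545]
bush [293.49025471 436.37238223]
bushouter [289.11643677 460.1456227 ]
posttop [array([235.27603984, 400.72181878]), array([358.34369218, 418.70044617]), array([230.51239713, 424.3326996 ]), array([354.35415926, 442.56722324])]
```

View pics/d1.png

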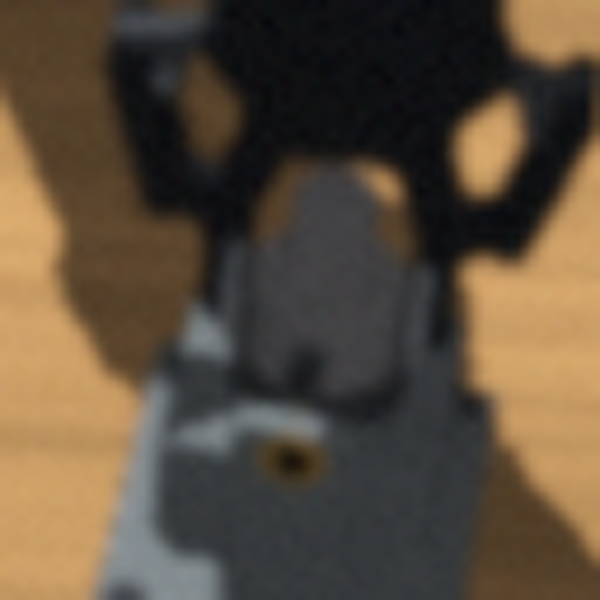

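{"fn": "servo_tool", "kwargs": {"motion": [{"tx": 0.3, "ty": 0, "tz": 4, "rx": 0, "ry": 0, "rz": 0, "grip": 0.3}, {"tx": 0, "ty": 0, "tz": 0, "rx": 0, "ry": 0, "rz": 0, "grip": 0.3}, {"tx": 0, "ty": 0, "tz": 0, "rx": 0, "ry": 0, "rz": 0, "grip": 0.3}, {"tx": 0, "ty": 0, "tz": 0, "rx": 0, "ry": 0, "rz": 0, "grip": 0.3}, {"tx": 0, "ty": 0, "tz": 0, "rx": 0, "ry": 0, "rz": 0, "grip": 0.3}]}}

```text
time_s: 15.33
position: [0.5007, 0.1843, 0.0593]
orientation: [0.147, 3.138, 0.0]
contact_force: [-1.3, 0.5, -3.5]
width: 0.0445
```

```bash
python3 d.py .5003 .184 .059 1.476;python3 - <<'E'
from h import *
s=camera("scene");t=camera("top")
cv2.imwrite("pics/d2.png",np.hstack([cv2.resize(s[150:214,292:356],(400,400),interpolation=cv2.INTER_CUBIC),cv2.resize(t[165:245,165:245],(400,400),interpolation=cv2.INTER_CUBIC)]))
E
```

```text
t 15.33 pos [0.5007 0.1843 0.0593] yang 1.477 tilt [0. 0.] F [-1.3  0.5 -3.5] T [-0.14  0.2  -0.05] w 0.0445 q [-0.23  0.54 -0.24  1.99  0.2   0.64  0.88]
shift mm [ 0.4 -0.4  0.3] turn [0.    0.    0.001]
```

View pics/d2.png

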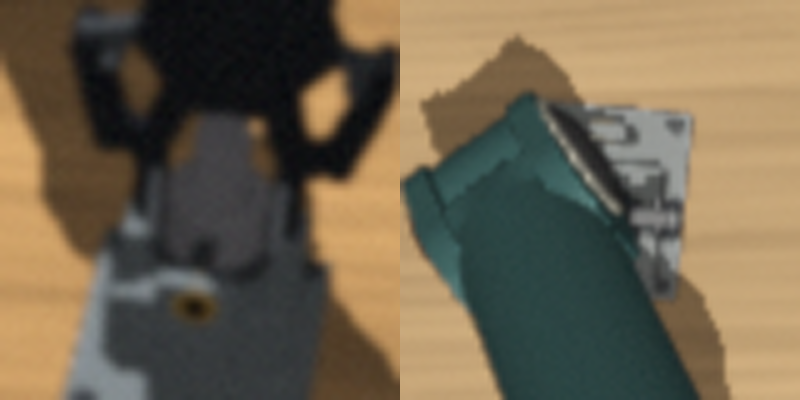

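```bash
python3 -c "
from cell import *
print(job_done())"; python3 d.py
```

```text
the job is handed in; nothing more can be done
None
the job is handed in; nothing more can be done
```

I turned the bare shaft so its flat faces the guide post. The large collar is over it, screw toward the bush, and the gripper is holding it level and clear of the bearing face. I handed the job in at about 15.4 s of the 64 s allowed; no verdict is reported.

| Last check | Result |
|---|---|
| Collar centring on the shaft axis | Gripper within about 0.5 mm of the axis (found from six poses while turning the shaft, fit residual about 0.03 mm) |
| Screw height | About 72 mm above the bench, so the collar hangs about 8 mm clear (worked out from where I gripped it, not measured directly) |
| Level | Gripper tilt reads zero; the collar itself was not measured |
| Screw direction | About -0.1 rad in the scene camera picture, against a stand heading of about -0.095 rad |
| Flat direction | Turned to within 0.01 rad of the stand heading by the gripper |
| Grip | Commanded at 60 N; fingers read 44.5 mm on the 46 mm collar (readings run about 0.5–1.5 mm low) |
| Force while lowering | Sideways force about 1 N or less, so the screw passed over the flat without binding |

- **Camera disagreement:** the top camera's fit of the flat after turning read -0.24 to -0.34 rad, up to 0.25 rad off the gripper's angle. That fit is coarse at this resolution, so I relied on the gripper's angle and on the collar going down freely.
- **First grip on the shaft:** it was off-centre by several millimetres, so I opened and regripped before turning. The collar was not affected.
- **Other items:** I kept clear of the bystanders and saw none move in the views I took, but I did not measure each one afterward.

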